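# Pack the harmonica case in two layers

### The job

Pack the aluminium case: press the lid of every pick box down until it is fully seated and stand the boxes upright on the case floor between its two ledges, then lay the separator sheet over them, flat on the case's ledges with its tab up, and only then lay every harmonica flat on the sheet. Finally swing the case lid over and press it fully shut, leaving the other things on the ledge undisturbed.

Things in the scene. Friction and masses are not known exactly. Their poses are not given: they have to be found in the camera images.
- case: Open aluminium case, fixed: tray 266 (x) by 148 (y) by 56 mm high, walls and floor 4 thick, inside 258 x 140. At each x end inside a black ledge 18 wide along x, top at z = 46; clear floor between ledges 222 long. Three blue felt patches on the floor mark the box bays, centres at x = -72, 0, +72, y = 0. Lid hinged along the +y long side. Origin: centre of the underside.
- case_lid (a joint): Opening angle of the case lid, rad: 0 = shut, starts 1.75 to 2.0 (standing open, leaning outwards), limit 2.1. The lid is an aluminium shell 266 x 148 mm, 35 deep (top plate 5, walls 4 thick), 350 g; its stiff hinge (0.9 N m of friction) holds it wherever it is left, so it must be pushed all the way.
- lid_front (a point): Middle of the lid's free edge on its outer (top) face: 148 mm from the hinge line across the lid, 35 mm out from the hinge plane; 91 mm above the work surface, over the case's -y wall, when shut. Axes are the lid's: z the outward normal of the top plate, +y from the free edge towards the hinge.
- lid_hinge (a point): Middle of the hinge line, at the top of the case's +y wall (56 mm above the work surface, 74 mm from the case centre); the line runs along the case's x.
- separator: Separator sheet: rigid orange plastic 246 (x) by 104 (y) by 5 mm, 140 g, with an upright white finger tab at its centre, 12 thick along x, 40 wide along y, top 33 above the underside. Origin: centre of the underside. Drops inside the case walls onto the two black ledges, long sides parallel (6 mm play each end, 18 each side); seated it clears shut pick boxes by 2 mm.
- box_red: Clear plastic pick box with a red push-on lid: body 64 long (x) by 50 (y) by 34 high, 120 g in all; grip it across the 50 mm, on the body below the lid. Origin: centre of the underside. May be absent.
- box_red_lid (a joint): How far the red lid stands up from fully seated, m: 0 = seated, 0.011 = limit; starts 0.006 to 0.010 up. The lid is a plate 60 x 44 x 6 (top 40 mm above the box's underside when seated) in a tight push fit: it yields to about 6 N downwards and stays where it is left.
- box_red_top (a point): Centre of the top face of the red lid.
- box_green: Clear plastic pick box with a green push-on lid: body 64 long (x) by 50 (y) by 34 high, 120 g in all; grip it across the 50 mm, on the body below the lid. Origin: centre of the underside. May be absent.
- box_green_lid (a joint): How far the green lid stands up from fully seated, m: 0 = seated, 0.011 = limit; starts 0.006 to 0.010 up. The lid is a plate 60 x 44 x 6 (top 40 mm above the box's underside when seated) in a tight push fit: it yields to about 6 N downwards and stays where it is left.
- box_green_top (a point): Centre of the top face of the green lid.
- box_yellow: Clear plastic pick box with a yellow push-on lid: body 64 long (x) by 50 (y) by 34 high, 120 g in all; grip it across the 50 mm, on the body below the lid. Origin: centre of the underside. May be absent.
- box_yellow_lid (a joint): How far the yellow lid stands up from fully seated, m: 0 = seated, 0.011 = limit; starts 0.006 to 0.010 up. The lid is a plate 60 x 44 x 6 (top 40 mm above the box's underside when seated) in a tight push fit: it yields to about 6 N downwards and stays where it is left.
- box_yellow_top (a point): Centre of the top face of the yellow lid.
- harmonica_blue: Harmonica with blue comb and steel covers, 104 long (x) by 30 (y) by 24 high, 100 g, lying flat. Origin: centre of the underside. May be absent.
- harmonica_black: Harmonica with black comb and steel covers, 104 long (x) by 30 (y) by 24 high, 100 g, lying flat. Origin: centre of the underside. May be absent.
- clothespin: Blue plastic clothespin, 75 x 15 x 11 mm; leave it alone. Origin: centre of its underside.
- tuning_peg: Bamboo tuning peg lying down, 83 x 26 x 12 mm; leave it alone. Origin: centre of its underside.
- glass_jar: Closed glass jar, 60 diameter, 90 high mm; leave it alone. Origin: centre of its underside.
- pick_dispenser: Spring-loaded clear acrylic pick dispenser, 70 x 70 base, 108 high mm; leave it alone. Origin: centre of its underside.
- mug: Blue ceramic mug, 76 diameter, 90 high mm; leave it alone. Origin: centre of its underside.
- cork_coaster: Cork coaster, 90 x 90 x 6 mm; leave it alone. Origin: centre of its underside.
There are look-alikes about, which are no part of the job. What is shaped like the harmonica_black but red or yellow is not meant. Of the things that look like the box_yellow, the larger one is meant.

How it is judged:
By the outcome, as a careful person would: the job done as asked, in the order asked, and still so for the second after the job is handed in, with the robot touching nothing.
Of box_red, box_green, box_yellow only 2 to 3 are there at a start; the rules pass over those that are not, and their reading is None.
Of harmonica_blue, harmonica_black only 1 to 2 are there at a start; the rules pass over those that are not, and their reading is None.
At some moment in a run one of box_red, box_green, box_yellow, harmonica_blue, harmonica_black may be knocked a few centimetres aside while the robot is not near it.
It also fails if it takes over 210 s, if anything falls off the work surface, if the arm or the gripper's body presses on something with over 40 N, if the wrist force passes 120 N, or if a joint passes its speed limit or range.

### The arm

A 6-joint arm with a two-finger parallel gripper is mounted at the origin on the work surface. World frame = base frame: x ahead of the robot, y to its left, z up, the work surface at z = 0. Lengths are in mm, angles in rad, forces in N, time in s.
With the tool pointing down it reaches from about 325 to 775 mm from the base axis. Payload 9.3 kg.
Tool frame: the origin (TCP) lies on the centre line of the jaws, within the pads' length; the fingertips stand 22 mm ahead of it and the grasp point (between the pads) lies 3 mm ahead of it; z points along the fingers, y is the line along which they close (so a half turn about z gives the same grasp; the last joint's range is limited). The gripper opens to 85 mm and grips with 20 to 120 N. Pads are 22 mm wide; open, the fingers measure 114 mm over their backs; the gripper's body (76 mm by 85 mm) begins 54 mm behind the grasp point. The pads swing forward as they close: fully open they stand 13 mm farther back than shut.
Start: joints at [1.041, 0.259, 0.021, 1.334, 0, 1.418], TCP at [202.372, 511.412, 232.279] pointing down, gripper open.
Joint ranges: [-3.04, 3.04], [-0.91, 1.82], [-1.04, 1.36], [-1.92, 1.95], [-1.52, 1.45], [-3.14, 3.14]. Speed limits (rad/s): [2.22, 2.22, 2.79, 3.14, 3.14, 3.14].

### API

Orientations are given as a unit quaternion [x, y, z, w].
In Python, from plant import ctrl, snapshot gives the robot as it stands.
- The arm moves only by the tool move_arm, never from a script. Its argument "targets" is a list of rows, each an object of numbers: "jaw": the closure, from -1 (fully open) to 1 (shut); "x", "y", "z": the shift along the tool's x, y, z in cm; "yaw": the turn about the tool's z in degrees. In form: [{"jaw": .., "x": .., "y": .., "z": .., "yaw": ..}, ...]. A call has 1 to 20 rows; each row shifts and turns the commanded pose from where the row before left it, along the tool's axes as they then stand; what a row does not reach is not made up. A row lasts 1/10 s, in which the tool goes at most 50 mm and 8.59 degrees, less where a joint would pass 70% of its speed; a pose out of reach is approached as far as the arm can. A call is refused whole if a number of a shift passes 5 or a number of a turn 8.59, either way. A call with a gripper value outside its range is refused whole. The fingers move at their own pace and stop on an object; the grip force is fixed at half the most. Time passes only in rows, so rows that do not move let the fingers close. It gives the time, the measured TCP pose, the force, the opening and the grip force at its end, in the units of the state.
- ctrl.observe(): the state, without advancing time (a new reading comes with each control period).
- snapshot(name): name is "scene" or "top" or "wrist"; returns a dict with "color" (384x512x3 uint8, blue, green, red), "intrinsics" (3x3 intrinsics, pixels), "R" (3x3) and "t" (3): a world point X has camera coordinates R X + t; the wrist camera has in their place "hand_eye" (4x4, takes a point from camera to tool coordinates, whose origin is the TCP and whose axes are the flange's). Camera axes: x right, y down, z forward; pixel columns grow to the right and rows downward; lengths in mm; the calibration is good to about 2 mm. The wrist camera is an equidistant fisheye: a pixel r from the principal point sees the ray r / f radians off the axis. A picture is of the moment at which its call begins: read the wrist's pose just before it. There is no depth.
- ctrl.sign_off(): hands the job in; it is judged then, once.
The state is a dict: "time_s": time; "joints": joint angles; "dq": joint speeds; "joint_torque": joint torques, N m; "eef_pos": TCP position; "eef_rot": TCP orientation; "force": force on the tool from outside, world axes, zero at the start; "wrist_torque": the same for the moment, N m; "finger_gap": finger opening in mm; "gripper_force": force on a finger pad.
Only numpy, scipy, OpenCV 4.12 (cv2) and the standard library are available. Lean on these libraries where they do the work, as an engineer would, in place of code of your own. Each camera call takes 0.05 s, during which the arm holds its last target. There are 200 camera calls.

## Working session

There is one attempt and no reset: what is moved stays moved. The work goes in short steps, Python scripts to look and compute and a tool call to move; the robot and the scene stay as the last step left them, time stands still between calls to the robot, and variables do not carry over. Pictures are saved under pics/ and viewed, at most 16 in all, crops included, and the job is handed in when it is done.

Besides the shell and the picture viewer there is one more tool, called by a JSON object that holds its "name" and its "arguments", one argument or row to a line. move_arm: Moves the arm, as the interface text tells. Its arguments: {"type":"object","properties":{"targets":{"type":"array"}},"required":["targets"]}

```bash
ls; mkdir -p pics; python3 - <<'E'
from plant import ctrl,snapshot
import cv2,numpy as np
print(ctrl.observe())
ims={}
for n in("scene","top","wrist"):
    s=snapshot(n); np.savez(f"pics/{n}0.npz",**s)
    cv2.imwrite(f"pics/{n}0.png",cv2.resize(s["color"],(800,600),interpolation=cv2.INTER_CUBIC)); print(n,s["intrinsics"],s.get("R"),s.get("t"),s.get("hand_eye"))
E
```

```text
pics
{'time_s': 0.0, 'joints': array([1.04141345e+00, 2.59179926e-01, 2.07550336e-02, 1.33370409e+00,
       1.06974274e-05, 1.41819575e+00]), 'dq': array([-3.83367842e-05, -2.62810920e-04,  2.43949970e-04,  2.09027106e-03,
       -1.24553137e-03, -1.09924170e-03]), 'joint_torque': array([ 1.38340867e-03, -5.55647349e+01,  3.44531894e+01,  1.36603761e-02,
       -9.39014490e-05,  4.96756940e-06]), 'eef_pos': array([202.21804899, 511.17021375, 231.67018757]), 'eef_rot': array([ 1.87278714e-01,  9.82306591e-01, -6.26173543e-04, -2.27875104e-04]), 'force': array([-0.33340541, -0.10844796,  0.76656901]), 'wrist_torque': array([ 0.00984535,  0.01221085, -0.04935492]), 'gripper_force': 0.0, 'finger_gap': 85.11868816547032}
scene [[457.40956468   0.         255.94874651]
 [  0.         457.40956468 194.0259336 ]
 [  0.           0.           1.        ]] [[-0.03559802  0.99936528 -0.00135185]
 [ 0.66818811  0.02279535 -0.74364308]
 [-0.74314025 -0.02737551 -0.66857546]] [ 112.63421245 -305.77031474 1987.13220697] None
top [[355.54302152   0.         256.34827925]
 [  0.         355.54302152 186.64200367]
 [  0.           0.           1.        ]] [[-1.85641575e-02 -9.99825780e-01 -1.94456307e-03]
 [-9.88399691e-01  1.86451526e-02 -1.50726270e-01]
 [ 1.50736268e-01 -8.76100678e-04 -9.88573624e-01]] [-114.14781429  557.22592522  904.61459744] None
wrist [[297.31863964   0.         250.63806303]
 [  0.         297.31863964 194.95482757]
 [  0.           0.           1.        ]] None None [[ 2.29296348e-04 -9.65627084e-01 -2.59931302e-01  6.47943687e+01]
 [ 9.99999934e-01  2.94565481e-04 -2.12148646e-04  4.81838781e-01]
 [ 2.81423267e-04 -2.59931236e-01  9.65627088e-01 -1.40736961e+02]
 [ 0.00000000e+00  0.00000000e+00  0.00000000e+00  1.00000000e+00]]
```

View pics/top0.png

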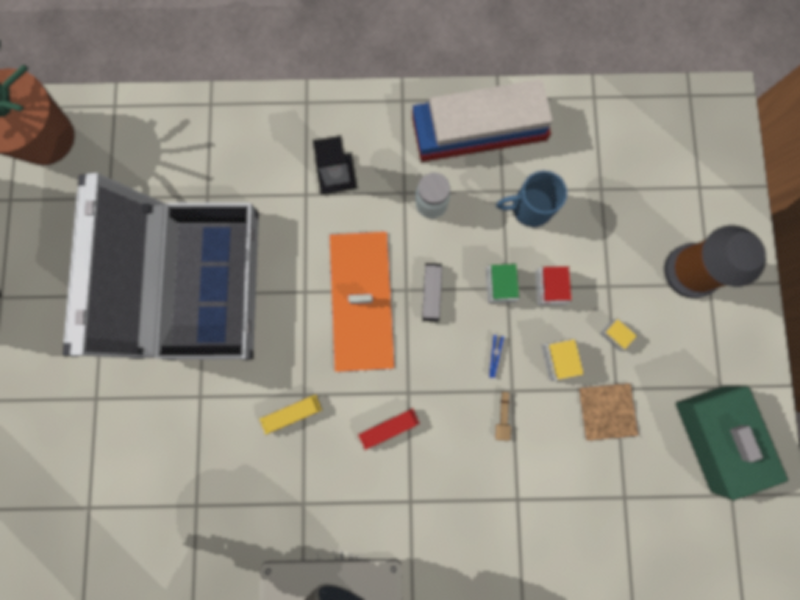

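View pics/scene0.png

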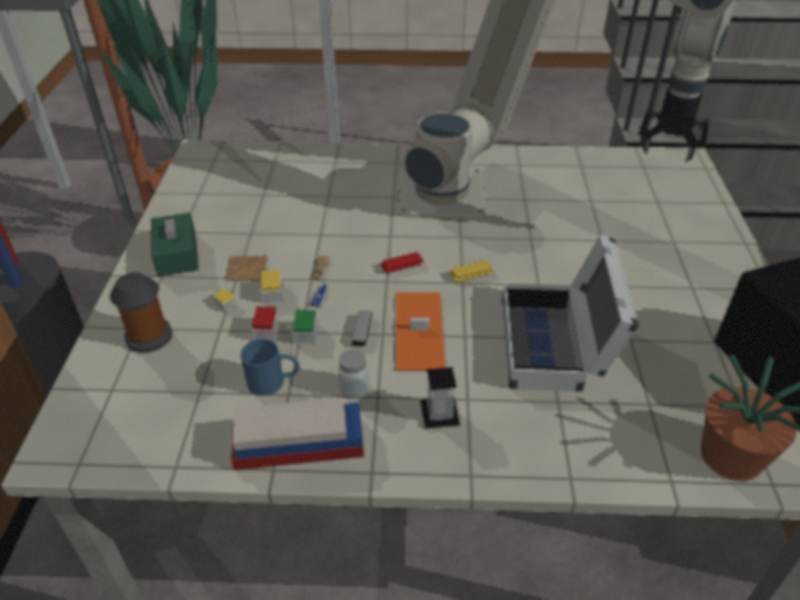

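The top view shows the case at left with its lid to +y, the orange separator with its tab at about (360,299), and the harmonica at (432,292). The boxes are green (505,282), red (556,284) and large yellow (566,359), with the small yellow decoy at (621,334). The scene view shows the same things: green (304,320), red (264,318), yellow (271,280), harmonica (361,328) and tab (420,323).

```bash
cat > h.py <<'E'
import numpy as np,cv2
from scipy.spatial.transform import Rotation as Ro
def ray(s,u,v,pose=None):
    """world origin, dir for 512x384 pixel. pose=(pos,quat) for wrist"""
    K=s["intrinsics"]; a=(u-K[0,2])/K[0,0]; b=(v-K[1,2])/K[1,1]
    if pose is None:
        R=s["R"];d=np.array([a,b,1.]);return -R.T@s["t"],R.T@d/np.linalg.norm(d)
    r=np.hypot(a,b); d=np.array([a/r*np.sin(r),b/r*np.sin(r),np.cos(r)]) if r>0 else np.array([0,0,1.])
    H=s["hand_eye"];R=Ro.from_quat(pose[1]).as_matrix()
    return R@H[:3,3]+pose[0],R@H[:3,:3]@d
def onz(s,u,v,z,pose=None):
    o,d=ray(s,u,v,pose); return o+d*(z-o[2])/d[2]
def tri(*rs):
    A=sum(np.eye(3)-np.outer(d,d) for o,d in rs); b=sum((np.eye(3)-np.outer(d,d))@o for o,d in rs)
    return np.linalg.solve(A,b)
def proj(s,X,pose=None):
    X=np.asarray(X,float);K=s["intrinsics"]
    if pose is None:
        c=s["R"]@X+s["t"];return K[0,0]*c[0]/c[2]+K[0,2],K[1,1]*c[1]/c[2]+K[1,2]
    H=s["hand_eye"];R=Ro.from_quat(pose[1]).as_matrix()
    c=H[:3,:3].T@(R.T@(X-pose[0])-H[:3,3]); t=np.arctan2(np.hypot(c[0],c[1]),c[2]);n=np.hypot(c[0],c[1])
    return K[0,0]*t*c[0]/n+K[0,2],K[1,1]*t*c[1]/n+K[1,2]
def mask(im,c):
    h=cv2.cvtColor(im,cv2.COLOR_BGR2HSV);H,S,V=[h[...,i].astype(int) for i in range(3)]
    r={"red":((H<5)|(H>172)),"orange":(H>=5)&(H<18),"yellow":(H>=18)&(H<33),"green":(H>45)&(H<85),"blue":(H>95)&(H<130)}[c]
    return (r&(S>120)&(V>60)).astype(np.uint8)
def blobs(im,c,amin=60):
    n,l,st,ce=cv2.connectedComponentsWithStats(mask(im,c))
    out=[]
    for i in range(1,n):
        if st[i,4]>=amin:
            p=np.argwhere(l==i)[:,::-1].astype(np.float32);out.append((st[i,4],ce[i],cv2.minAreaRect(p),cv2.boxPoints(cv2.minAreaRect(p))))
    return out
E
python3 - <<'E'
from h import *
np.set_printoptions(precision=1,suppress=True)
T=dict(np.load("pics/top0.npz"));S=dict(np.load("pics/scene0.npz"))
f=1/1.5625
P={"green":((505,282),(304,320)),"red":((556,284),(264,318)),"yel":((566,359),(271,280)),"harm":((432,292),(361,328)),"tab":((360,299),(420,323))}
for k,(a,b) in P.items():
    print(k,tri(ray(T,*(np.array(a)*f)),ray(S,*(np.array(b)*f))))
for c in("red","orange","yellow","green","blue"):
    for a,ce,r,b in blobs(T["color"],c):
        z={"orange":5}.get(c,48)
        w=np.array([onz(T,*q,z)[:2] for q in b])
        print(c,a,ce*1.5625,onz(T,*ce,z)[:2],w.ravel())
ims=T["color"]
for n,(x,y,w,h,k) in {"case":(35,100,140,140,5),"obj":(200,130,220,150,3.6)}.items():
    cv2.imwrite(f"pics/{n}.png",cv2.resize(ims[y:y+h,x:x+w],None,fx=k if n!="case" else 4.2,fy=k if n!="case" else 4.2,interpolation=cv2.INTER_CUBIC))
E
```

```text
green [ 568.2 -301.6   41.5]
red [ 563.4 -389.3   40.1]
yel [ 435.8 -396.9   40.8]
harm [ 557.9 -179.1   11.3]
tab [546.6 -51.4  19.7]
red 248 [484.6 146.8] [ 809.5 -277.6] [ 795.3 -165.8  836.8 -391.1  824.2 -392.7  782.9 -167.8]
red 339 [556.3 282.9] [ 564.1 -389.1] [ 591.6 -369.3  590.8 -411.9  537.1 -408.4  537.9 -366.2]
red 409 [388.3 428.5] [ 328.5 -100.4] [ 321.1  -50.2  360.  -138.9  335.2 -150.2  296.6  -61.8]
orange 1804 [782.2 141. ] [ 828.6 -834. ] [ 972.7 -808.6  971.3 -882.1  688.9 -846.4  690.3 -775.9]
orange 1582 [ 30.9 122.7] [891.4 557. ] [843.1 629.2 998.2 594.4 953.4 472.7 800.3 510. ]
orange 3155 [360.7 301.4] [544.4 -53.9] [ 667.9    3.   670.6 -102.8  426.7 -109.4  424.2   -7.5]
orange 478 [693.3 269.5] [ 590.7 -646.6] [ 616.7 -605.2  640.3 -662.2  562.2 -687.7  539.2 -631.3]
yellow 167 [620.6 333.4] [ 476.5 -491.4] [ 479.7 -467.2  500.5 -486.9  473.3 -515.8  452.7 -496.1]
yellow 370 [565.6 358.8] [ 436.  -396.7] [ 459.6 -370.   469.3 -412.4  412.5 -422.8  403.1 -380.8]
yellow 407 [290.1 413.8] [355.   60.2] [348.2 111.1 386.2  20.6 361.4   9.4 323.8  99.6]
green 277 [504.3 280.9] [ 569.1 -301. ] [ 595.9 -284.3  595.2 -321.6  544.1 -319.   544.8 -282. ]
blue 379 [440.6 131.1] [ 840.3 -200.8] [ 887.8 -152.6  922.4 -372.5  835.7 -381.2  802.  -164.1]
```

View pics/case.png

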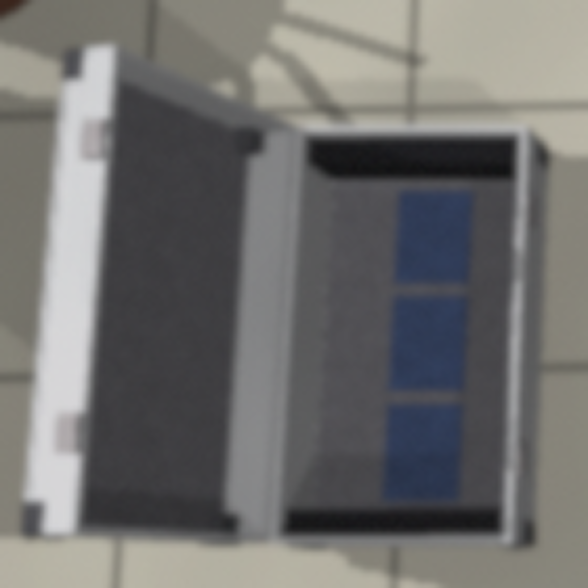

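View pics/obj.png

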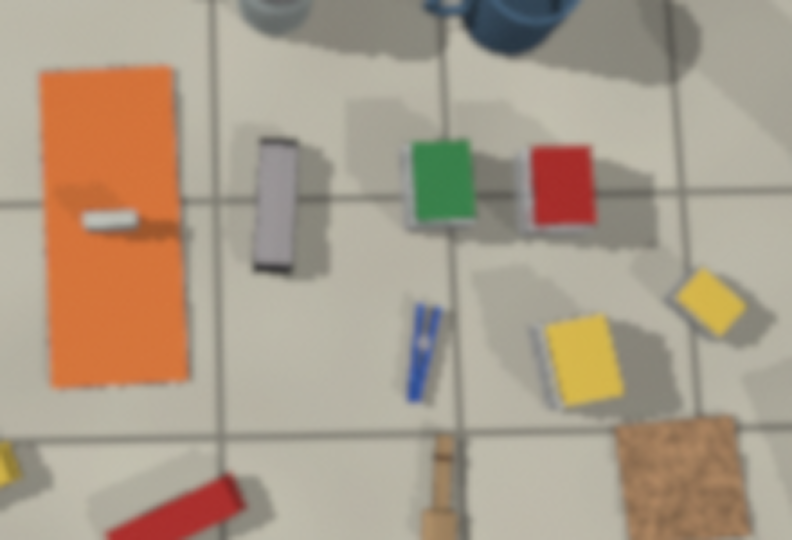

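The case crop shows three felt patches: top corners (400,190) to (468,286), middle (394,295) to (465,391), bottom (388,402) to (459,501). The object crop shows the black-ended harmonica (the only real one, nearly aligned with x), the three boxes and the separator with a white tab.

```bash
python3 - <<'E'
from h import *
np.set_printoptions(precision=1,suppress=True)
T=dict(np.load("pics/top0.npz"));S=dict(np.load("pics/scene0.npz"))
def C(u,v): return 35+u/4.2,100+v/4.2
def O(u,v): return 200+u/3.6,130+v/3.6
pt=[np.mean(p,0) for p in ([(400,190),(474,191),(468,286),(396,285)],[(394,295),(469,297),(465,391),(389,390)],[(388,402),(463,404),(459,501),(384,498)])]
w=np.array([onz(T,*C(*p),4) for p in pt]);print("patches",w.ravel(),np.degrees(np.arctan2(*(w[0]-w[2])[[1,0]])))
for p in((531,128),(513,543),(520,128)):print("rim56",onz(T,*C(*p),56))
# scene cross check: patches centre (538,335)/1.5625
print("tri mid patch",tri(ray(T,*C(*pt[1])),ray(S,538/1.5625,336/1.5625)))
# harmonica: top corners at z24 ; separator corners z5; tab top z33
h=np.array([onz(T,*O(*p),22)[:2] for p in((262,140),(297,140),(291,271),(254,268))]);print("harm",h.mean(0),h.ravel())
s=np.array([onz(T,*O(*p),5)[:2] for p in((40,72),(174,66),(188,379),(51,387))]);print("sep",s.mean(0),s.ravel())
print("tab",onz(T,*O(110,217),33))
for n,q in{"green":((411,143),(469,140),(475,218),(414,221)),"red":((531,148),(592,146),(597,223),(535,226)),"yel":((546,324),(606,314),(623,393),(563,406))}.items():
    b=np.array([onz(T,*O(*p),48)[:2] for p in q]);print(n,b.mean(0),b.ravel())
E
```

```text
patches [652.2 205.    4.  580.9 206.2   4.  509.2 207.7   4. ] -1.0842277330064143
rim56 [710.5 127.9  56. ]
rim56 [446.5 133.2  56. ]
rim56 [710.6 134.9  56. ]
tri mid patch [578.2 203.4  18.8]
harm [ 556.8 -179.8] [ 606.4 -170.5  605.9 -197.1  506.  -189.7  508.7 -162. ]
sep [547.1 -55.5] [ 667.3    0.7  670.1 -104.1  427.5 -110.9  423.4   -7.7]
tab [547.8 -55.1  33. ]
green [ 568.4 -301.2] [ 596.8 -279.4  598.2 -322.4  539.9 -323.9  538.5 -279.1]
red [ 562.7 -390.5] [ 591.3 -368.   592.  -413.1  534.5 -413.1  533.1 -367.6]
yel [ 435.7 -397.7] [ 461.4 -371.4  467.9 -415.3  411.  -423.8  402.6 -380.1]
```

{"name": "move_arm", "arguments": {
  "targets": [
    {"jaw":1,"x":0,"y":0,"z":-1,"yaw":-7.2},
    {"jaw":1,"x":0,"y":0,"z":-1,"yaw":-7.2},
    {"jaw":1,"x":0,"y":0,"z":0,"yaw":-7.2},
    {"jaw":1,"x":-2.1,"y":-4.5,"z":0,"yaw":0},
    {"jaw":1,"x":-2.1,"y":-4.5,"z":0,"yaw":0},
    {"jaw":1,"x":-2.1,"y":-4.5,"z":0,"yaw":0},
    {"jaw":1,"x":-2.1,"y":-4.5,"z":0,"yaw":0},
    {"jaw":1,"x":-2.1,"y":-4.5,"z":0,"yaw":0},
    {"jaw":1,"x":-2.1,"y":-4.5,"z":0,"yaw":0},
    {"jaw":1,"x":-2.1,"y":-4.5,"z":0,"yaw":0},
    {"jaw":1,"x":-2.1,"y":-4.5,"z":0,"yaw":0},
    {"jaw":1,"x":-2.1,"y":-4.5,"z":0,"yaw":0},
    {"jaw":1,"x":-2.1,"y":-4.5,"z":0,"yaw":0},
    {"jaw":1,"x":-2.1,"y":-4.5,"z":0,"yaw":0},
    {"jaw":1,"x":-2.1,"y":-4.5,"z":0,"yaw":0},
    {"jaw":1,"x":-2.1,"y":-4.5,"z":0,"yaw":0},
    {"jaw":1,"x":-2.1,"y":-4.5,"z":0,"yaw":0},
    {"jaw":1,"x":-2.1,"y":-4.5,"z":0,"yaw":0},
    {"jaw":1,"x":-2.1,"y":-4.5,"z":0,"yaw":0},
    {"jaw":1,"x":-2.1,"y":-4.5,"z":0,"yaw":0}
  ]
}}

```text
time_s: 2.15
eef_pos: [559.9, -255.6, 252.0]
eef_rot: [0.0, 1.0, 0.0, -0.0]
force: [1.1, 0.2, -0.3]
finger_gap: 0.1
gripper_force: 0.0
```

```bash
cat >> h.py <<'E'
def look():
    from plant import ctrl,snapshot
    o=ctrl.observe();s=snapshot("wrist");return s,(np.array(o["eef_pos"]),np.array(o["eef_rot"]))
def box(c,z=47,amin=300,name="wrist"):
    """lid blobs -> world centre, long-edge yaw deg, size (from perspective-corrected rectangle)"""
    if name=="wrist": s,p=look()
    else:
        from plant import snapshot
        s,p=snapshot(name),None
    r=[]
    n,l,st,ce=cv2.connectedComponentsWithStats(mask(s["color"],c))
    for i in range(1,n):
        if st[i,4]<amin: continue
        ct=cv2.findContours((l==i).astype(np.uint8),cv2.RETR_EXTERNAL,cv2.CHAIN_APPROX_NONE)[0][0][:,0]
        w=np.array([onz(s,*q,z,p)[:2] for q in ct],np.float32)
        (cx,cy),(a,b),th=cv2.minAreaRect(w)
        if a<b: a,b,th=b,a,th+90
        r.append((st[i,4],round(cx,1),round(cy,1),round((th+90)%180-90,1),round(a,1),round(b,1)))
    return r
E
python3 - <<'E'
from h import *
for c in("green","red","yellow"): print(c,box(c),box(c,47,60,"top"))
s,p=look(); cv2.imwrite("pics/w1.png",cv2.resize(s["color"],(768,576)))
E
```

```text
green [(np.int32(1567), 571.3, -300.5, 1.2, 56.8, 41.2)] []
red [(np.int32(881), 343.1, -113.5, -66.3, 94.8, 27.8), (np.int32(1583), 566.1, -387.9, 0.1, 58.7, 46.4)] [(np.int32(176), 804.7, -245.8, -81.2, 160.7, 9.0)]
yellow [(np.int32(881), 366.8, 38.5, -67.5, 98.7, 26.9), (np.int32(1591), 438.4, -395.3, 10.6, 59.1, 45.3), (np.int32(542), 480.6, -485.1, 45.3, 40.2, 29.3)] [(np.int32(120), 474.3, -494.4, 46.7, 32.7, 28.6), (np.int32(362), 354.9, 60.5, -66.9, 97.8, 26.9)]
```

View pics/w1.png

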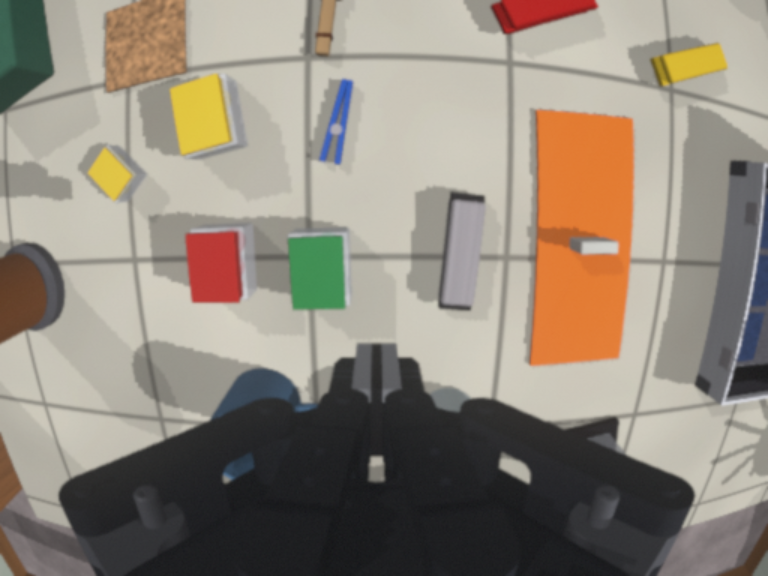

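{"name": "move_arm", "arguments": {
  "targets": [
    {"jaw":1,"x":-1,"y":-4.5,"z":0,"yaw":0},
    {"jaw":1,"x":0,"y":0,"z":4.3,"yaw":0},
    {"jaw":1,"x":0,"y":0,"z":4.3,"yaw":0},
    {"jaw":1,"x":0,"y":0,"z":4.3,"yaw":0},
    {"jaw":1,"x":0,"y":0,"z":4.3,"yaw":0},
    {"jaw":1,"x":0,"y":0,"z":0.5,"yaw":0},
    {"jaw":1,"x":0,"y":0,"z":0.4,"yaw":0},
    {"jaw":1,"x":0,"y":0,"z":0.3,"yaw":0},
    {"jaw":1,"x":0,"y":0,"z":0.2,"yaw":0},
    {"jaw":1,"x":0,"y":0,"z":0.1,"yaw":0},
    {"jaw":1,"x":0,"y":0,"z":0.1,"yaw":0},
    {"jaw":1,"x":0,"y":0,"z":0.1,"yaw":0},
    {"jaw":1,"x":0,"y":0,"z":0.1,"yaw":0}
  ]
}}

```text
time_s: 3.8
eef_pos: [569.6, -298.6, 62.4]
eef_rot: [-0.0, 1.0, -0.0, 0.0]
force: [0.2, -0.2, 0.7]
finger_gap: 0.2
gripper_force: 0.0
```

{"name": "move_arm", "arguments": {
  "targets": [
    {"jaw":1,"z":0.1},
    {"jaw":1,"z":0.1},
    {"jaw":1,"z":0}
  ]
}}

```text
validation failed for argument at $.ta...
```

{"name": "move_arm", "arguments": {
  "targets": [
    {"jaw":1,"x":0,"y":0,"z":0.1,"yaw":0},
    {"jaw":1,"x":0,"y":0,"z":0.1,"yaw":0},
    {"jaw":1,"x":0,"y":0,"z":0,"yaw":0}
  ]
}}

```text
time_s: 4.1
eef_pos: [569.4, -298.5, 60.1]
eef_rot: [-0.0, 1.0, 0.0, -0.0]
force: [0.1, -0.0, -0.2]
finger_gap: 0.2
gripper_force: 0.0
```

```bash
python3 - <<'E'
from h import *
from plant import snapshot
for c in("green",): print(c,box(c),box(c,47,60,"top"))
s,p=look();s2=snapshot("scene")["color"][170:250,140:260]
a=cv2.resize(s["color"],(400,300));b=cv2.resize(s2,(450,300),interpolation=cv2.INTER_CUBIC[0] if 0 else cv2.INTER_CUBIC)
cv2.imwrite("pics/w2.png",np.hstack([a,b])[:,:800])
E
```

```text
green [(np.int32(3973), 565.3, -300.8, 1.2, 47.4, 42.1)] []
```

View pics/w2.png

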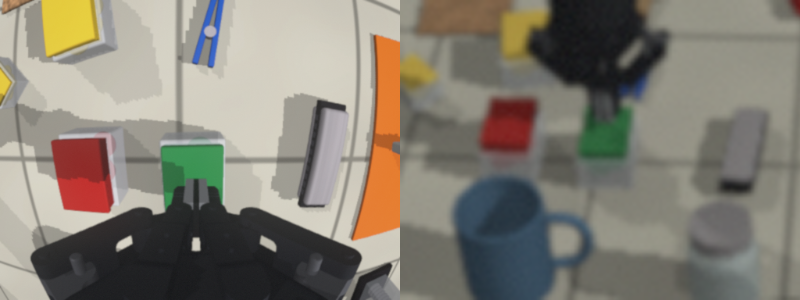

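The tips are over the green lid but there is no contact force yet, so I step down further.

{"name": "move_arm", "arguments": {
  "targets": [
    {"jaw":1,"x":0,"y":0,"z":0.2,"yaw":0},
    {"jaw":1,"x":0,"y":0,"z":0.1,"yaw":0},
    {"jaw":1,"x":0,"y":0,"z":0.1,"yaw":0}
  ]
}}

```text
time_s: 4.6
eef_pos: [569.5, -298.5, 56.1]
eef_rot: [-0.0, 1.0, 0.0, -0.0]
force: [0.1, 0.3, 0.3]
finger_gap: 0.0
gripper_force: 0.0
```

{"name": "move_arm", "arguments": {
  "targets": [
    {"jaw":1,"x":0,"y":0,"z":0.1,"yaw":0},
    {"jaw":1,"x":0,"y":0,"z":0.1,"yaw":0},
    {"jaw":1,"x":0,"y":0,"z":0,"yaw":0}
  ]
}}

```text
time_s: 4.9
eef_pos: [569.5, -298.5, 54.1]
eef_rot: [-0.0, 1.0, 0.0, -0.0]
force: [0.1, 0.2, 0.5]
finger_gap: -0.1
gripper_force: 0.0
```

```bash
python3 - <<'E'
from h import *
s,p=look()
for v in (222,226,230,234,240):
    o,d=ray(s,251,v,(np.zeros(3),np.array([0,0,0,1.])));
    for X in(11,-11,0): k=(X-o[0])/d[0]; print(v,X,(o+k*d).round(1))
print(box("green",40),box("green",47))
cv2.imwrite("pics/w3.png",cv2.resize(s["color"][120:300,160:360],None,fx=3,fy=3,interpolation=cv2.INTER_CUBIC))
E
```

```text
222 11 [11.   0.3  4.6]
222 -11 [-11.    0.4  64.2]
222 0 [ 0.   0.3 34.4]
226 11 [11.   0.3 -1.2]
226 -11 [-11.    0.4  56. ]
226 0 [ 0.   0.3 27.4]
230 11 [11.   0.3 -6.6]
230 -11 [-11.    0.4  48.3]
230 0 [ 0.   0.3 20.9]
234 11 [ 11.    0.3 -11.7]
234 -11 [-11.    0.3  41.2]
234 0 [ 0.   0.3 14.8]
240 11 [ 11.    0.3 -18.7]
240 -11 [-11.    0.3  31.3]
240 0 [0.  0.3 6.3]
[(np.int32(4004), 567.8, -300.9, 1.2, 49.2, 44.2)] [(np.int32(4001), 564.7, -300.7, 1.2, 46.4, 42.2)]
```

View pics/w3.png

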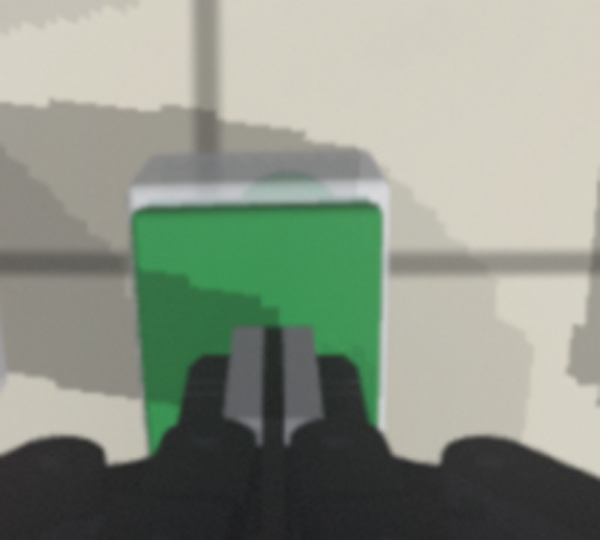

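{"name": "move_arm", "arguments": {
  "targets": [
    {"jaw":1,"x":0,"y":0,"z":0.2,"yaw":0},
    {"jaw":1,"x":0,"y":0,"z":0.2,"yaw":0},
    {"jaw":1,"x":0,"y":0,"z":0,"yaw":0}
  ]
}}

```text
time_s: 5.35
eef_pos: [569.3, -298.4, 49.9]
eef_rot: [-0.0, 1.0, 0.0, -0.0]
force: [0.4, 0.1, -0.8]
finger_gap: -0.1
gripper_force: 0.0
```

{"name": "move_arm", "arguments": {
  "targets": [
    {"jaw":1,"x":0,"y":0,"z":0.2,"yaw":0},
    {"jaw":1,"x":0,"y":0,"z":0.2,"yaw":0},
    {"jaw":1,"x":0,"y":0,"z":0,"yaw":0}
  ]
}}

```text
time_s: 5.65
eef_pos: [569.6, -298.6, 46.4]
eef_rot: [-0.0, 1.0, -0.0, 0.0]
force: [0.2, 0.5, 2.3]
finger_gap: -0.4
gripper_force: 1.1
```

```bash
python3 - <<'E'
from h import *
from plant import ctrl
print(box("green",40),box("green",47)); o=ctrl.observe(); print(o["force"],o["eef_pos"])
E
```

```text
[(np.int32(4034), 565.7, -300.9, 1.3, 46.1, 43.5)] [(np.int32(4033), 562.9, -300.8, 1.2, 43.9, 41.5)]
[-0.95965452  0.25564542  3.46360185] [ 569.57848187 -298.56019338   46.42956733]
```

{"name": "move_arm", "arguments": {
  "targets": [
    {"jaw":1,"x":0,"y":0,"z":0.2,"yaw":0},
    {"jaw":1,"x":0,"y":0,"z":0,"yaw":0}
  ]
}}

```text
time_s: 5.95
eef_pos: [569.6, -298.5, 44.4]
eef_rot: [-0.0, 1.0, -0.0, 0.0]
force: [-0.5, 0.5, 3.7]
finger_gap: -0.0
gripper_force: 1.7
```

{"name": "move_arm", "arguments": {
  "targets": [
    {"jaw":1,"x":0,"y":0,"z":0.2,"yaw":0},
    {"jaw":1,"x":0,"y":0,"z":0,"yaw":0}
  ]
}}

```text
time_s: 6.15
eef_pos: [569.6, -298.6, 42.4]
eef_rot: [-0.0, 1.0, -0.0, 0.0]
force: [-0.2, 0.5, 3.0]
finger_gap: 0.1
gripper_force: 1.7
```

{"name": "move_arm", "arguments": {
  "targets": [
    {"jaw":1,"x":0,"y":0,"z":0.2,"yaw":0},
    {"jaw":1,"x":0,"y":0,"z":0,"yaw":0}
  ]
}}

```text
time_s: 6.35
eef_pos: [569.6, -298.6, 41.0]
eef_rot: [-0.0, 1.0, -0.0, 0.0]
force: [-1.6, 1.4, 9.4]
finger_gap: 0.2
gripper_force: 4.8
```

{"name": "move_arm", "arguments": {
  "targets": [
    {"jaw":1,"x":0,"y":0,"z":0.2,"yaw":0},
    {"jaw":1,"x":0,"y":0,"z":0,"yaw":0}
  ]
}}

```text
time_s: 6.55
eef_pos: [569.7, -298.6, 40.9]
eef_rot: [-0.0, 1.0, -0.001, 0.001]
force: [-7.3, 4.0, 23.8]
finger_gap: -0.1
gripper_force: 12.2
```

{"name": "move_arm", "arguments": {
  "targets": [
    {"jaw":1,"x":0,"y":0,"z":0.2,"yaw":0},
    {"jaw":1,"x":0,"y":0,"z":0,"yaw":0}
  ]
}}

```text
time_s: 6.75
eef_pos: [569.8, -298.7, 40.7]
eef_rot: [-0.0, 1.0, -0.001, 0.001]
force: [-12.6, 6.4, 39.5]
finger_gap: 0.0
gripper_force: 19.6
```

{"name": "move_arm", "arguments": {
  "targets": [
    {"jaw":1,"x":0,"y":0,"z":-2,"yaw":0},
    {"jaw":-1,"x":0,"y":-0.2,"z":-4,"yaw":0},
    {"jaw":-1,"x":0,"y":0,"z":0,"yaw":0},
    {"jaw":-1,"x":0,"y":0,"z":0,"yaw":0},
    {"jaw":-1,"x":0,"y":0,"z":0,"yaw":0},
    {"jaw":-1,"x":0,"y":0,"z":0,"yaw":0},
    {"jaw":-1,"x":0,"y":0,"z":0,"yaw":0},
    {"jaw":-1,"x":0,"y":0,"z":0,"yaw":0}
  ]
}}

```text
time_s: 7.55
eef_pos: [569.3, -300.4, 95.6]
eef_rot: [-0.0, 1.0, 0.0, -0.0]
force: [-1.3, -0.8, 0.5]
finger_gap: 85.5
gripper_force: 0.0
```

```bash
python3 - <<'E'
from h import *
s,p=look();print(p)
print(box("green",40),box("red"),box("yellow"))
cv2.imwrite("pics/w4.png",cv2.resize(s["color"],None,fx=1.56,fy=1.56,interpolation=cv2.INTER_CUBIC))
E
```

```text
(array([ 569.32960542, -300.37569333,   95.57553775]), array([-8.95411156e-05,  9.99999837e-01,  3.28958716e-04, -4.58085231e-04]))
[(np.int32(4645), 570.8, -300.6, 1.5, 57.8, 41.6)] [(np.int32(4446), 566.5, -387.7, 1.0, 60.2, 47.4)] [(np.int32(4159), 438.6, -395.0, 10.6, 60.8, 45.5), (np.int32(1178), 482.1, -479.3, 45.8, 39.4, 28.7)]
```

View pics/w4.png

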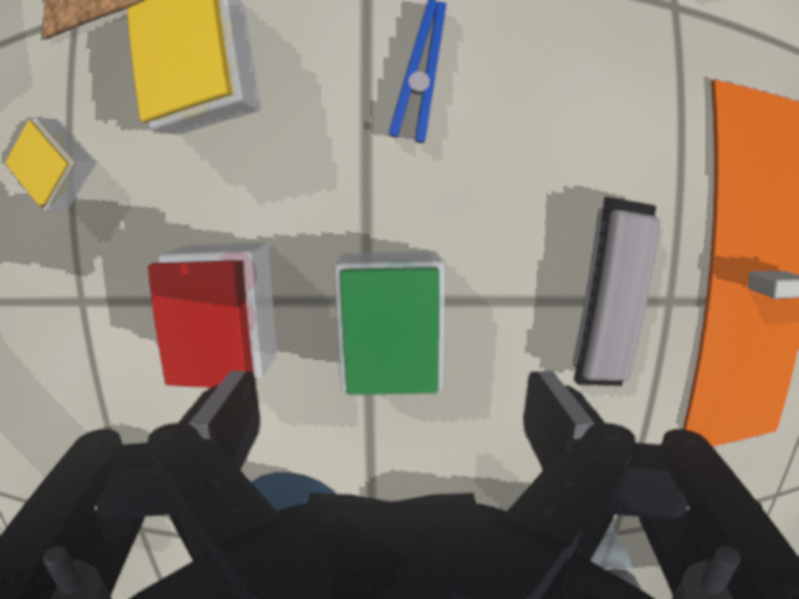

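Empirically the shut tips are about level with the TCP (seated at 40.9 with 39 N) and roughly 13 mm further back when open. The picture shows the green box centred between the fingers at (390,330), with red close by. I'll use a partial opening.

{"name": "move_arm", "arguments": {
  "targets": [
    {"jaw":-0.55,"x":0,"y":0,"z":2,"yaw":-0.5},
    {"jaw":-0.55,"x":0,"y":0,"z":2,"yaw":0},
    {"jaw":-0.55,"x":0,"y":0,"z":2.0,"yaw":0},
    {"jaw":-0.55,"x":0,"y":0,"z":2,"yaw":0},
    {"jaw":-0.55,"x":0,"y":0,"z":0.8,"yaw":0},
    {"jaw":-0.55,"x":0,"y":0,"z":0.5,"yaw":0}
  ]
}}

```text
time_s: 8.35
eef_pos: [569.4, -300.4, 2.7]
eef_rot: [-0.004, 1.0, 0.0, -0.0]
force: [0.1, 0.5, -0.2]
finger_gap: 66.1
gripper_force: 0.0
```

{"name": "move_arm", "arguments": {
  "targets": [
    {"jaw":1,"x":0,"y":0,"z":0,"yaw":0},
    {"jaw":1,"x":0,"y":0,"z":0,"yaw":0},
    {"jaw":1,"x":0,"y":0,"z":0,"yaw":0},
    {"jaw":1,"x":0,"y":0,"z":0,"yaw":0},
    {"jaw":1,"x":0,"y":0,"z":0,"yaw":0}
  ]
}}

```text
time_s: 8.85
eef_pos: [569.7, -300.6, 3.8]
eef_rot: [-0.004, 1.0, -0.0, 0.0]
force: [0.1, 0.7, 1.7]
finger_gap: 49.0
gripper_force: 63.5
```

{"name": "move_arm", "arguments": {
  "targets": [
    {"jaw":1,"x":0,"y":0,"z":-2,"yaw":0},
    {"jaw":1,"x":0,"y":0,"z":-4,"yaw":0},
    {"jaw":1,"x":0,"y":0,"z":-4,"yaw":0},
    {"jaw":1,"x":0,"y":0,"z":-4,"yaw":0},
    {"jaw":1,"x":-0.79,"y":4.6,"z":0,"yaw":0},
    {"jaw":1,"x":-0.79,"y":4.6,"z":0,"yaw":0},
    {"jaw":1,"x":-0.79,"y":4.6,"z":0,"yaw":0},
    {"jaw":1,"x":-0.79,"y":4.6,"z":0,"yaw":0},
    {"jaw":1,"x":-0.79,"y":4.6,"z":0,"yaw":0},
    {"jaw":1,"x":-0.79,"y":4.6,"z":0,"yaw":0},
    {"jaw":1,"x":-0.79,"y":4.6,"z":0,"yaw":0},
    {"jaw":1,"x":-0.79,"y":4.6,"z":0,"yaw":0},
    {"jaw":1,"x":-0.79,"y":4.6,"z":0,"yaw":0},
    {"jaw":1,"x":-0.79,"y":4.6,"z":0,"yaw":0},
    {"jaw":1,"x":-0.79,"y":4.4,"z":0,"yaw":0},
    {"jaw":1,"x":0,"y":0,"z":0,"yaw":1.6},
    {"jaw":1,"x":0,"y":0,"z":0,"yaw":0},
    {"jaw":1,"x":0,"y":0,"z":0,"yaw":0}
  ]
}}

```text
time_s: 10.65
eef_pos: [651.8, 203.5, 143.2]
eef_rot: [0.009, 1.0, -0.0, -0.0]
force: [0.1, -0.0, -1.7]
finger_gap: 49.2
gripper_force: 63.2
```

```bash
cat >> h.py <<'E'
def go(x,y,z,head,o=None):
    """tool-axis shift (cm) and yaw (deg), shift taken at present heading, then after yaw"""
    from plant import ctrl
    o=ctrl.observe();R=Ro.from_quat(o["eef_rot"]).as_matrix();p=o["eef_pos"];h=np.degrees(np.arctan2(R[1,1],R[0,1]))
    d=np.array([x,y,z])-p; R2=Ro.from_euler("z",np.radians(head-h)).as_matrix()@R
    print("pos",p.round(1),"head",round(h,2),"| shift now",(R.T@d/10).round(2),"yaw",round(h-head,2),"| shift after yaw",(R2.T@d/10).round(2),"F",o["force"].round(1))
E
python3 - <<'E'
from h import *
go(652.9,204.6,8,88.9)
s,p=look(); 
cv2.imwrite("pics/w5.png",cv2.resize(s["color"],None,fx=1.56,fy=1.56,interpolation=cv2.INTER_CUBIC))
E
```

```text
pos [651.8 203.5 143.2] head 88.92 | shift now [-0.12  0.11 13.52] yaw 0.02 | shift after yaw [-0.12  0.11 13.52] F [ 0.1 -0.  -1.7]
```

View pics/w5.png

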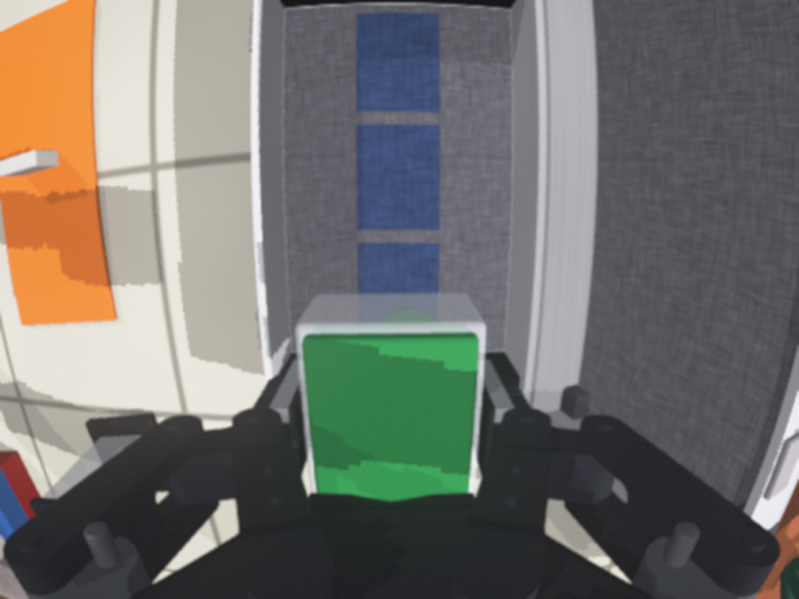

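The box sits straight between the fingers. The near patch spans (357,13) to (440,111) and the middle patch (357,125) to (440,230). I'll use them to check the case pose.

```bash
python3 - <<'E'
from h import *
np.set_printoptions(precision=1,suppress=True)
s,p=look();f=1/1.56
for q in([(357,13),(440,13),(440,110),(357,111)],[(357,125),(440,125),(440,230),(357,231)]):
    w=np.array([onz(s,u*f,v*f,4,p)[:2] for u,v in q]);print(w.mean(0),w.ravel())
E
```

```text
[511.5 210.4] [479.4 185.9 480.1 236.2 543.3 234.5 543.2 185.1]
[584.3 209. ] [551.8 184.9 552.6 234.3 616.5 233.6 616.2 183.3]
```

{"name": "move_arm", "arguments": {
  "targets": [
    {"jaw":1,"x":-0.31,"y":0.31,"z":3,"yaw":0},
    {"jaw":1,"x":0,"y":0,"z":4,"yaw":0},
    {"jaw":1,"x":0,"y":0,"z":4,"yaw":0},
    {"jaw":1,"x":0,"y":0,"z":2,"yaw":0},
    {"jaw":1,"x":0,"y":0,"z":0.2,"yaw":0},
    {"jaw":1,"x":0,"y":0,"z":0.1,"yaw":0},
    {"jaw":1,"x":0,"y":0,"z":0.1,"yaw":0},
    {"jaw":1,"x":0,"y":0,"z":0,"yaw":0}
  ]
}}

```text
time_s: 11.55
eef_pos: [655.9, 207.2, 10.7]
eef_rot: [0.01, 1.0, 0.0, 0.001]
force: [0.2, 1.2, -1.3]
finger_gap: 49.2
gripper_force: 63.7
```

{"name": "move_arm", "arguments": {
  "targets": [
    {"jaw":1,"x":0,"y":0,"z":0.1,"yaw":0},
    {"jaw":1,"x":0,"y":0,"z":0.1,"yaw":0},
    {"jaw":1,"x":0,"y":0,"z":0,"yaw":0}
  ]
}}

```text
time_s: 11.85
eef_pos: [655.3, 207.4, 7.6]
eef_rot: [0.009, 1.0, 0.0, 0.0]
force: [0.6, 0.6, 0.2]
finger_gap: 49.1
gripper_force: 64.0
```

{"name": "move_arm", "arguments": {
  "targets": [
    {"jaw":1,"x":0,"y":0,"z":0.1,"yaw":0},
    {"jaw":1,"x":0,"y":0,"z":0,"yaw":0}
  ]
}}

```text
time_s: 12.05
eef_pos: [655.3, 207.4, 7.5]
eef_rot: [0.009, 1.0, 0.0, 0.001]
force: [-1.7, 0.0, 7.7]
finger_gap: 49.2
gripper_force: 64.9
```

{"name": "move_arm", "arguments": {
  "targets": [
    {"jaw":-0.55,"x":0,"y":0,"z":0,"yaw":0},
    {"jaw":-0.55,"x":0,"y":0,"z":0,"yaw":0},
    {"jaw":-0.55,"x":0,"y":0,"z":0,"yaw":0},
    {"jaw":-0.55,"x":0,"y":0,"z":-4,"yaw":0},
    {"jaw":-0.55,"x":0,"y":0,"z":-5,"yaw":0},
    {"jaw":-0.55,"x":0,"y":0,"z":-4.5,"yaw":0}
  ]
}}

```text
time_s: 12.65
eef_pos: [654.9, 207.3, 142.9]
eef_rot: [0.01, 1.0, -0.0, -0.0]
force: [0.7, -0.2, -0.0]
finger_gap: 66.3
gripper_force: 0.0
```

{"name": "move_arm", "arguments": {
  "targets": [
    {"jaw":1,"x":0.605,"y":-4.6,"z":0,"yaw":0},
    {"jaw":1,"x":0.605,"y":-4.6,"z":0,"yaw":0},
    {"jaw":1,"x":0.605,"y":-4.6,"z":0,"yaw":0},
    {"jaw":1,"x":0.605,"y":-4.6,"z":0,"yaw":0},
    {"jaw":1,"x":0.605,"y":-4.6,"z":0,"yaw":0},
    {"jaw":1,"x":0.605,"y":-4.6,"z":0,"yaw":0},
    {"jaw":1,"x":0.605,"y":-4.6,"z":0,"yaw":0},
    {"jaw":1,"x":0.605,"y":-4.6,"z":0,"yaw":0},
    {"jaw":1,"x":0.605,"y":-4.6,"z":0,"yaw":0},
    {"jaw":1,"x":0.605,"y":-4.6,"z":0,"yaw":0},
    {"jaw":1,"x":0.605,"y":-4.6,"z":0,"yaw":0},
    {"jaw":1,"x":0.605,"y":-4.6,"z":0,"yaw":0},
    {"jaw":1,"x":0.605,"y":-4.6,"z":0,"yaw":-1.1},
    {"jaw":1,"x":0,"y":0,"z":0,"yaw":0}
  ]
}}

```text
time_s: 14.05
eef_pos: [563.5, -394.7, 140.2]
eef_rot: [0.002, 1.0, -0.001, -0.0]
force: [-0.3, 0.3, -0.9]
finger_gap: -0.1
gripper_force: 0.0
```

```bash
python3 - <<'E'
from h import *
from plant import snapshot
r=box("red");print(r,box("yellow"))
go(565,-388,53,90)
print(box("green",44,60,"top"))
E
```

```text
[(np.int32(503), 360.8, -143.1, -72.0, 78.6, 15.5), (np.int32(3382), 570.8, -414.3, 1.2, 59.7, 43.1)] [(np.int32(3819), 438.7, -396.9, 10.4, 59.3, 42.8), (np.int32(1453), 481.2, -490.3, 45.4, 39.1, 28.5)]
pos [ 564.4 -390.2  140.5] head 89.88 | shift now [-0.06  0.21  8.75] yaw -0.12 | shift after yaw [-0.06  0.21  8.75] F [-0.2  0.9 -0.5]
[(np.int32(272), 657.5, 205.2, 2.1, 55.4, 35.2)]
```

```bash
python3 - <<'E'
from h import *
print(box("red"),box("red",47,100,"top"),box("red",47,50,"scene"))
go(569,-413,53,90)
E
```

```text
[(np.int32(482), 360.6, -139.3, -71.9, 84.1, 14.3), (np.int32(3465), 571.3, -414.3, 1.2, 60.6, 43.2)] [(np.int32(247), 810.9, -279.5, -80.0, 229.2, 12.8), (np.int32(266), 334.2, -114.1, -66.3, 66.7, 27.2)] [(np.int32(190), 367.0, -96.8, -66.5, 95.8, 44.0), (np.int32(172), 571.3, -413.0, 2.0, 64.1, 42.4), (np.int32(464), 930.6, -264.0, -85.1, 230.2, 31.8)]
pos [ 565.5 -387.8  141.5] head 90.1 | shift now [-0.35 -2.52  8.85] yaw 0.1 | shift after yaw [-0.35 -2.52  8.85] F [-0.2  0.2  0.1]
```

{"name": "move_arm", "arguments": {
  "targets": [
    {"jaw":1,"x":-0.4,"y":-2.55,"z":0,"yaw":0},
    {"jaw":1,"x":0,"y":0,"z":4.4,"yaw":0},
    {"jaw":1,"x":0,"y":0,"z":4.4,"yaw":0},
    {"jaw":1,"x":0,"y":0,"z":0.2,"yaw":0},
    {"jaw":1,"x":0,"y":0,"z":0.2,"yaw":0},
    {"jaw":1,"x":0,"y":0,"z":0.2,"yaw":0},
    {"jaw":1,"x":0,"y":0,"z":0.2,"yaw":0},
    {"jaw":1,"x":0,"y":0,"z":0.2,"yaw":0},
    {"jaw":1,"x":0,"y":0,"z":0.2,"yaw":0},
    {"jaw":1,"x":0,"y":0,"z":0.1,"yaw":0},
    {"jaw":1,"x":0,"y":0,"z":0.1,"yaw":0},
    {"jaw":1,"x":0,"y":0,"z":0,"yaw":0}
  ]
}}

```text
time_s: 15.55
eef_pos: [569.6, -415.0, 41.1]
eef_rot: [-0.0, 1.0, -0.001, 0.001]
force: [-0.3, 1.4, 9.0]
finger_gap: -0.1
gripper_force: 4.3
```

{"name": "move_arm", "arguments": {
  "targets": [
    {"jaw":1,"x":0,"y":0,"z":0.2,"yaw":0},
    {"jaw":1,"x":0,"y":0,"z":0.15,"yaw":0},
    {"jaw":1,"x":0,"y":0,"z":0,"yaw":0}
  ]
}}

```text
time_s: 15.85
eef_pos: [569.7, -415.1, 40.8]
eef_rot: [-0.0, 1.0, -0.002, 0.002]
force: [-6.9, 7.1, 30.3]
finger_gap: 0.0
gripper_force: 15.3
```

{"name": "move_arm", "arguments": {
  "targets": [
    {"jaw":1,"x":0,"y":0,"z":-2,"yaw":0},
    {"jaw":-0.6,"x":0,"y":0,"z":-4,"yaw":0},
    {"jaw":-0.6,"x":0,"y":0,"z":0,"yaw":0},
    {"jaw":-0.6,"x":0,"y":0,"z":0,"yaw":0},
    {"jaw":-0.6,"x":0,"y":0,"z":0,"yaw":0},
    {"jaw":-0.6,"x":0,"y":0,"z":0,"yaw":0},
    {"jaw":-0.6,"x":0,"y":0,"z":0,"yaw":0}
  ]
}}

```text
time_s: 16.55
eef_pos: [568.8, -414.4, 94.8]
eef_rot: [-0.0, 1.0, 0.001, -0.001]
force: [0.5, 0.4, 0.5]
finger_gap: 68.4
gripper_force: 0.0
```

```bash
python3 - <<'E'
from h import *
r=box("red",40);print(r)
go(r[-1][1],r[-1][2],2.5,91)
E
```

```text
[(np.int32(4887), 568.5, -413.0, 0.6, 58.7, 42.4)]
pos [ 568.9 -414.5   94.9] head 90.01 | shift now [0.03 0.14 9.24] yaw -0.99 | shift after yaw [0.02 0.14 9.24] F [-0.6  0.1  0.2]
```

{"name": "move_arm", "arguments": {
  "targets": [
    {"jaw":-0.6,"x":0,"y":0.1,"z":3,"yaw":0},
    {"jaw":-0.6,"x":0,"y":0,"z":3,"yaw":0},
    {"jaw":-0.6,"x":0,"y":0,"z":2,"yaw":0},
    {"jaw":-0.6,"x":0,"y":0,"z":1.2,"yaw":0},
    {"jaw":1,"x":0,"y":0,"z":0,"yaw":0},
    {"jaw":1,"x":0,"y":0,"z":0,"yaw":0},
    {"jaw":1,"x":0,"y":0,"z":0,"yaw":0},
    {"jaw":1,"x":0,"y":0,"z":0,"yaw":0},
    {"jaw":1,"x":0,"y":0,"z":0,"yaw":0},
    {"jaw":1,"x":0,"y":0,"z":0,"yaw":0}
  ]
}}

```text
time_s: 17.6
eef_pos: [569.2, -413.7, 4.2]
eef_rot: [-0.0, 1.0, -0.0, 0.0]
force: [-0.8, 1.1, -0.5]
finger_gap: 49.6
gripper_force: 63.7
```

{"name": "move_arm", "arguments": {
  "targets": [
    {"jaw":1,"x":0,"y":0,"z":-2,"yaw":0},
    {"jaw":1,"x":0,"y":0,"z":-4,"yaw":0},
    {"jaw":1,"x":0,"y":0,"z":-4,"yaw":0},
    {"jaw":1,"x":0,"y":0,"z":-4,"yaw":0},
    {"jaw":1,"x":-0.1,"y":4.4,"z":0,"yaw":0},
    {"jaw":1,"x":-0.1,"y":4.4,"z":0,"yaw":0},
    {"jaw":1,"x":-0.1,"y":4.4,"z":0,"yaw":0},
    {"jaw":1,"x":-0.1,"y":4.4,"z":0,"yaw":0},
    {"jaw":1,"x":-0.1,"y":4.4,"z":0,"yaw":0},
    {"jaw":1,"x":-0.1,"y":4.4,"z":0,"yaw":0},
    {"jaw":1,"x":-0.1,"y":4.4,"z":0,"yaw":0},
    {"jaw":1,"x":-0.1,"y":4.4,"z":0,"yaw":0},
    {"jaw":1,"x":-0.1,"y":4.4,"z":0,"yaw":0},
    {"jaw":1,"x":-0.1,"y":4.4,"z":0,"yaw":0},
    {"jaw":1,"x":-0.1,"y":4.4,"z":0,"yaw":0},
    {"jaw":1,"x":-0.1,"y":4.4,"z":0,"yaw":0},
    {"jaw":1,"x":-0.1,"y":4.4,"z":0,"yaw":0},
    {"jaw":1,"x":-0.1,"y":4.4,"z":0,"yaw":1.1},
    {"jaw":1,"x":0,"y":0,"z":0,"yaw":0},
    {"jaw":1,"x":0,"y":0,"z":0,"yaw":0}
  ]
}}

```text
time_s: 19.6
eef_pos: [582.6, 203.5, 143.7]
eef_rot: [0.008, 1.0, -0.0, -0.0]
force: [-0.7, -0.1, -2.0]
finger_gap: 49.1
gripper_force: 64.0
```

```bash
python3 - <<'E'
from h import *
go(583,208.5,9,88.9)
E
```

```text
pos [582.6 203.5 143.7] head 89.05 | shift now [-0.03  0.5  13.47] yaw 0.15 | shift after yaw [-0.03  0.5  13.47] F [-0.7 -0.1 -2. ]
```

{"name": "move_arm", "arguments": {
  "targets": [
    {"jaw":1,"x":0,"y":0.45,"z":3,"yaw":0},
    {"jaw":1,"x":0,"y":0,"z":4,"yaw":0},
    {"jaw":1,"x":0,"y":0,"z":4,"yaw":0},
    {"jaw":1,"x":0,"y":0,"z":1.9,"yaw":0},
    {"jaw":1,"x":0,"y":0,"z":0.4,"yaw":0},
    {"jaw":1,"x":0,"y":0,"z":0.2,"yaw":0},
    {"jaw":1,"x":0,"y":0,"z":0,"yaw":0},
    {"jaw":1,"x":0,"y":0,"z":0,"yaw":0}
  ]
}}

```text
time_s: 20.4
eef_pos: [584.0, 206.8, 10.3]
eef_rot: [0.01, 1.0, 0.0, 0.001]
force: [0.8, 0.3, -1.4]
finger_gap: 48.9
gripper_force: 63.9
```

{"name": "move_arm", "arguments": {
  "targets": [
    {"jaw":1,"x":0,"y":0,"z":0.1,"yaw":0},
    {"jaw":1,"x":0,"y":0,"z":0.1,"yaw":0},
    {"jaw":1,"x":0,"y":0,"z":0.05,"yaw":0},
    {"jaw":1,"x":0,"y":0,"z":0,"yaw":0}
  ]
}}

```text
time_s: 20.8
eef_pos: [583.4, 207.0, 7.2]
eef_rot: [0.009, 1.0, 0.0, 0.001]
force: [-0.9, -2.0, 6.1]
finger_gap: 49.0
gripper_force: 64.9
```

{"name": "move_arm", "arguments": {
  "targets": [
    {"jaw":-0.55,"x":0,"y":0,"z":0,"yaw":0},
    {"jaw":-0.55,"x":0,"y":0,"z":0,"yaw":0},
    {"jaw":-0.55,"x":0,"y":0,"z":0,"yaw":0},
    {"jaw":-0.55,"x":0,"y":0,"z":-4,"yaw":0},
    {"jaw":-0.55,"x":0,"y":0,"z":-5,"yaw":0},
    {"jaw":-0.55,"x":0,"y":0,"z":-4.5,"yaw":0}
  ]
}}

```text
time_s: 21.4
eef_pos: [582.8, 206.9, 143.0]
eef_rot: [0.009, 1.0, -0.0, -0.0]
force: [0.5, 0.6, 0.6]
finger_gap: 66.2
gripper_force: 0.0
```

{"name": "move_arm", "arguments": {
  "targets": [
    {"jaw":1,"x":1.04,"y":-4.66,"z":0,"yaw":0},
    {"jaw":1,"x":1.04,"y":-4.66,"z":0,"yaw":0},
    {"jaw":1,"x":1.04,"y":-4.66,"z":0,"yaw":0},
    {"jaw":1,"x":1.04,"y":-4.66,"z":0,"yaw":0},
    {"jaw":1,"x":1.04,"y":-4.66,"z":0,"yaw":0},
    {"jaw":1,"x":1.04,"y":-4.66,"z":0,"yaw":0},
    {"jaw":1,"x":1.04,"y":-4.66,"z":0,"yaw":0},
    {"jaw":1,"x":1.04,"y":-4.66,"z":0,"yaw":0},
    {"jaw":1,"x":1.04,"y":-4.66,"z":0,"yaw":0},
    {"jaw":1,"x":1.04,"y":-4.66,"z":0,"yaw":0},
    {"jaw":1,"x":1.04,"y":-4.66,"z":0,"yaw":0},
    {"jaw":1,"x":1.04,"y":-4.66,"z":0,"yaw":0},
    {"jaw":1,"x":1.04,"y":-4.66,"z":0,"yaw":-5.5},
    {"jaw":1,"x":0,"y":0,"z":0,"yaw":-6},
    {"jaw":1,"x":0,"y":0,"z":0,"yaw":0},
    {"jaw":1,"x":0,"y":0,"z":0,"yaw":0},
    {"jaw":1,"x":0,"y":0,"z":0,"yaw":0}
  ]
}}

```text
time_s: 23.1
eef_pos: [436.7, -395.3, 141.4]
eef_rot: [-0.09, 0.996, 0.0, 0.0]
force: [0.1, -0.2, 0.1]
finger_gap: 0.0
gripper_force: 0.0
```

```bash
python3 - <<'E'
from h import *
r=box("yellow");print(r); print(box("yellow",47,60,"scene"))
go(437.5,-396.5,53,100.5)
E
```

```text
[(np.int32(3527), 437.4, -397.0, 10.6, 58.4, 42.9), (np.int32(1221), 470.9, -491.4, 45.6, 38.5, 29.0)]
[(np.int32(200), 393.5, 64.8, -66.1, 97.4, 44.9), (np.int32(140), 440.4, -397.8, 10.4, 68.4, 43.1), (np.int32(61), 499.3, -490.3, 42.5, 39.6, 26.8)]
pos [ 436.8 -395.3  141.6] head 100.41 | shift now [-0.04 -0.13  8.86] yaw -0.09 | shift after yaw [-0.04 -0.13  8.86] F [ 0.2  0.8 -0.3]
```

{"name": "move_arm", "arguments": {
  "targets": [
    {"jaw":1,"x":0,"y":-0.15,"z":4.4,"yaw":0},
    {"jaw":1,"x":0,"y":0,"z":4.4,"yaw":0},
    {"jaw":1,"x":0,"y":0,"z":0.2,"yaw":0},
    {"jaw":1,"x":0,"y":0,"z":0.2,"yaw":0},
    {"jaw":1,"x":0,"y":0,"z":0.2,"yaw":0},
    {"jaw":1,"x":0,"y":0,"z":0.2,"yaw":0},
    {"jaw":1,"x":0,"y":0,"z":0.2,"yaw":0},
    {"jaw":1,"x":0,"y":0,"z":0.2,"yaw":0},
    {"jaw":1,"x":0,"y":0,"z":0.1,"yaw":0},
    {"jaw":1,"x":0,"y":0,"z":0.1,"yaw":0},
    {"jaw":1,"x":0,"y":0,"z":0.1,"yaw":0},
    {"jaw":1,"x":0,"y":0,"z":0,"yaw":0}
  ]
}}

```text
time_s: 24.4
eef_pos: [437.3, -398.4, 40.9]
eef_rot: [-0.091, 0.996, -0.001, 0.001]
force: [-2.5, 4.1, 18.3]
finger_gap: 0.2
gripper_force: 9.4
```

{"name": "move_arm", "arguments": {
  "targets": [
    {"jaw":1,"x":0,"y":0,"z":0.15,"yaw":0},
    {"jaw":1,"x":0,"y":0,"z":0,"yaw":0}
  ]
}}

```text
time_s: 24.6
eef_pos: [437.3, -398.4, 40.8]
eef_rot: [-0.091, 0.996, -0.002, 0.001]
force: [-6.5, 6.8, 31.2]
finger_gap: 0.1
gripper_force: 15.8
```

{"name": "move_arm", "arguments": {
  "targets": [
    {"jaw":1,"x":0,"y":0,"z":-2,"yaw":0},
    {"jaw":-0.6,"x":0,"y":0,"z":-4,"yaw":0},
    {"jaw":-0.6,"x":0,"y":0,"z":0,"yaw":0},
    {"jaw":-0.6,"x":0,"y":0,"z":0,"yaw":0},
    {"jaw":-0.6,"x":0,"y":0,"z":0,"yaw":0},
    {"jaw":-0.6,"x":0,"y":0,"z":0,"yaw":0},
    {"jaw":-0.6,"x":0,"y":0,"z":0,"yaw":0}
  ]
}}

```text
time_s: 25.3
eef_pos: [436.4, -397.4, 95.9]
eef_rot: [-0.091, 0.996, 0.001, -0.0]
force: [-0.3, 0.8, -0.2]
finger_gap: 68.5
gripper_force: 0.0
```

```bash
python3 - <<'E'
from h import *
r=box("yellow",40);print(r)
go(437.5,-397,2.5,100.5)
E
```

```text
[(np.int32(4875), 437.0, -397.2, 10.4, 58.4, 42.7), (np.int32(1591), 472.6, -492.9, 45.6, 39.2, 29.8)]
pos [ 436.4 -397.5   96. ] head 100.41 | shift now [-0.12  0.02  9.35] yaw -0.09 | shift after yaw [-0.12  0.01  9.35] F [ 0.3 -0.5 -0.2]
```

{"name": "move_arm", "arguments": {
  "targets": [
    {"jaw":-0.6,"x":0,"y":0,"z":3,"yaw":0},
    {"jaw":-0.6,"x":0,"y":0,"z":3,"yaw":0},
    {"jaw":-0.6,"x":0,"y":0,"z":2,"yaw":0},
    {"jaw":-0.6,"x":0,"y":0,"z":1.3,"yaw":0},
    {"jaw":1,"x":0,"y":0,"z":0,"yaw":0},
    {"jaw":1,"x":0,"y":0,"z":0,"yaw":0},
    {"jaw":1,"x":0,"y":0,"z":0,"yaw":0},
    {"jaw":1,"x":0,"y":0,"z":0,"yaw":0},
    {"jaw":1,"x":0,"y":0,"z":0,"yaw":0},
    {"jaw":1,"x":0,"y":0,"z":0,"yaw":0}
  ]
}}

```text
time_s: 26.35
eef_pos: [436.7, -397.8, 4.1]
eef_rot: [-0.091, 0.996, -0.0, 0.0]
force: [0.3, -0.7, -1.9]
finger_gap: 49.3
gripper_force: 62.9
```

{"name": "move_arm", "arguments": {
  "targets": [
    {"jaw":1,"x":0,"y":0,"z":-2,"yaw":0},
    {"jaw":1,"x":0,"y":0,"z":-4,"yaw":5.7},
    {"jaw":1,"x":0,"y":0,"z":-4,"yaw":5.8},
    {"jaw":1,"x":0,"y":0,"z":-4,"yaw":0},
    {"jaw":1,"x":-0.48,"y":4.68,"z":0,"yaw":0},
    {"jaw":1,"x":-0.48,"y":4.68,"z":0,"yaw":0},
    {"jaw":1,"x":-0.48,"y":4.68,"z":0,"yaw":0},
    {"jaw":1,"x":-0.48,"y":4.68,"z":0,"yaw":0},
    {"jaw":1,"x":-0.48,"y":4.68,"z":0,"yaw":0},
    {"jaw":1,"x":-0.48,"y":4.68,"z":0,"yaw":0},
    {"jaw":1,"x":-0.48,"y":4.68,"z":0,"yaw":0},
    {"jaw":1,"x":-0.48,"y":4.68,"z":0,"yaw":0},
    {"jaw":1,"x":-0.48,"y":4.68,"z":0,"yaw":0},
    {"jaw":1,"x":-0.48,"y":4.68,"z":0,"yaw":0},
    {"jaw":1,"x":-0.48,"y":4.68,"z":0,"yaw":0},
    {"jaw":1,"x":-0.48,"y":4.68,"z":0,"yaw":0},
    {"jaw":1,"x":-0.48,"y":4.68,"z":0,"yaw":0},
    {"jaw":1,"x":0,"y":0,"z":0,"yaw":0},
    {"jaw":1,"x":0,"y":0,"z":0,"yaw":0},
    {"jaw":1,"x":0,"y":0,"z":0,"yaw":0}
  ]
}}

```text
time_s: 28.35
eef_pos: [510.4, 208.8, 143.8]
eef_rot: [0.01, 1.0, -0.0, -0.0]
force: [-0.4, 0.3, -2.2]
finger_gap: 49.0
gripper_force: 63.2
```

```bash
python3 - <<'E'
from h import *
go(511,209,10.5,88.9)
E
```

```text
pos [510.4 208.8 143.8] head 88.9 | shift now [-0.07  0.02 13.33] yaw -0.0 | shift after yaw [-0.07  0.02 13.33] F [-0.4  0.3 -2.2]
```

{"name": "move_arm", "arguments": {
  "targets": [
    {"jaw":1,"x":0,"y":0,"z":3,"yaw":0},
    {"jaw":1,"x":0,"y":0,"z":4,"yaw":0},
    {"jaw":1,"x":0,"y":0,"z":4,"yaw":0},
    {"jaw":1,"x":0,"y":0,"z":1.9,"yaw":0},
    {"jaw":1,"x":0,"y":0,"z":0.4,"yaw":0},
    {"jaw":1,"x":0,"y":0,"z":0.2,"yaw":0},
    {"jaw":1,"x":0,"y":0,"z":0.1,"yaw":0},
    {"jaw":1,"x":0,"y":0,"z":0.1,"yaw":0},
    {"jaw":1,"x":0,"y":0,"z":0,"yaw":0}
  ]
}}

```text
time_s: 29.25
eef_pos: [511.1, 209.4, 7.7]
eef_rot: [0.01, 1.0, 0.0, 0.001]
force: [-0.3, -0.4, -1.7]
finger_gap: 49.2
gripper_force: 63.2
```

{"name": "move_arm", "arguments": {
  "targets": [
    {"jaw":1,"x":0,"y":0,"z":0.1,"yaw":0},
    {"jaw":1,"x":0,"y":0,"z":0,"yaw":0}
  ]
}}

```text
time_s: 29.45
eef_pos: [511.1, 209.5, 7.2]
eef_rot: [0.009, 1.0, 0.0, 0.001]
force: [-2.4, -2.4, 9.9]
finger_gap: 49.2
gripper_force: 64.4
```

{"name": "move_arm", "arguments": {
  "targets": [
    {"jaw":-0.55,"x":0,"y":0,"z":0,"yaw":0},
    {"jaw":-0.55,"x":0,"y":0,"z":0,"yaw":0},
    {"jaw":-0.55,"x":0,"y":0,"z":0,"yaw":0},
    {"jaw":-0.55,"x":0,"y":0,"z":-4,"yaw":0},
    {"jaw":-0.55,"x":0,"y":0,"z":-5,"yaw":0},
    {"jaw":-0.55,"x":0,"y":0,"z":-5,"yaw":0},
    {"jaw":-0.55,"x":0,"y":0,"z":-4,"yaw":0},
    {"jaw":-0.55,"x":5,"y":0,"z":0,"yaw":0},
    {"jaw":-0.55,"x":0,"y":0,"z":0,"yaw":0},
    {"jaw":-0.55,"x":0,"y":0,"z":0,"yaw":0}
  ]
}}

```text
time_s: 30.45
eef_pos: [459.8, 210.4, 186.1]
eef_rot: [0.009, 1.0, 0.0, 0.0]
force: [0.9, -0.0, 0.2]
finger_gap: 65.9
gripper_force: 0.0
```

```bash
python3 - <<'E'
from h import *
from plant import snapshot
for c in("green","red","yellow"):print(c,[r for r in box(c,44,60,"top") if 150<r[2]<260])
s=snapshot("top")["color"];a=cv2.resize(s[110:230,60:180],(480,480),interpolation=cv2.INTER_CUBIC);cv2.imwrite("pics/t6.png",a)
s,p=look()
for c in("orange",):
  n,l,st,ce=cv2.connectedComponentsWithStats(mask(s["color"],c));print(st[1:][st[1:,4]>300])
go(547,-55,100,0)
E
```

```text
green [(np.int32(271), 657.1, 205.4, 1.8, 54.4, 35.2)]
red [(np.int32(334), 583.0, 205.6, 1.8, 57.5, 40.2)]
yellow [(np.int32(333), 512.1, 208.5, -1.1, 53.0, 42.2)]
[[  20  153   80  143 6585]]
pos [461.2 210.3 185.2] head 88.89 | shift now [ -9.1  -26.35   8.52] yaw 88.89 | shift after yaw [-26.53   8.58   8.5 ] F [0.3 0.1 0.4]
```

View pics/t6.png

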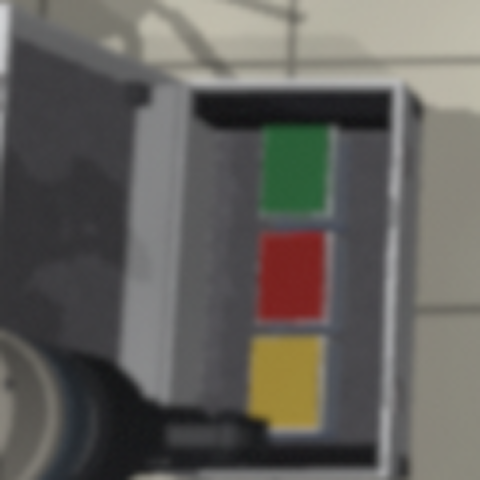

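The top crop shows green, red and yellow upright in their bays at (295,170), (293,277) and (287,383). Next is the separator.

{"name": "move_arm", "arguments": {
  "targets": [
    {"jaw":-0.3,"x":0,"y":0,"z":0,"yaw":-8.45},
    {"jaw":-0.3,"x":0,"y":0,"z":0,"yaw":-8.45},
    {"jaw":-0.3,"x":0,"y":0,"z":0,"yaw":-8.45},
    {"jaw":-0.3,"x":0,"y":0,"z":0,"yaw":-8.45},
    {"jaw":-0.3,"x":0,"y":0,"z":0,"yaw":-8.45},
    {"jaw":-0.3,"x":0,"y":0,"z":0,"yaw":-8.45},
    {"jaw":-0.3,"x":0,"y":0,"z":0,"yaw":-8.45},
    {"jaw":-0.3,"x":0,"y":0,"z":0,"yaw":-8.45},
    {"jaw":-0.3,"x":0,"y":0,"z":0,"yaw":-8.45},
    {"jaw":-0.3,"x":0,"y":0,"z":0,"yaw":-8.45},
    {"jaw":-0.3,"x":0,"y":0,"z":0,"yaw":-8.4},
    {"jaw":-0.3,"x":4.4,"y":-1.3,"z":0,"yaw":0},
    {"jaw":-0.3,"x":4.4,"y":-1.3,"z":0,"yaw":0},
    {"jaw":-0.3,"x":4.4,"y":-1.3,"z":0,"yaw":0},
    {"jaw":-0.3,"x":4.4,"y":-1.3,"z":0,"yaw":0},
    {"jaw":-0.3,"x":4.4,"y":-1.3,"z":0,"yaw":0},
    {"jaw":-0.3,"x":4.4,"y":-1.3,"z":0,"yaw":0},
    {"jaw":-0.3,"x":0,"y":0,"z":0,"yaw":0},
    {"jaw":-0.3,"x":0,"y":0,"z":0,"yaw":0}
  ]
}}

```text
time_s: 32.6
eef_pos: [547.2, -52.4, 184.9]
eef_rot: [0.717, -0.697, -0.001, 0.0]
force: [-0.5, 0.1, -0.5]
finger_gap: 55.6
gripper_force: 0.0
```

```bash
python3 - <<'E'
from h import *
s,p=look(); print(p[0].round(1)); print("sep",box("orange",5))
# white-ish tab inside orange hull
m=mask(s["color"],"orange");ct=max(cv2.findContours(m,cv2.RETR_EXTERNAL,cv2.CHAIN_APPROX_NONE)[0],key=cv2.contourArea)
np.savez("pics/w7.npz",p=p[0],q=p[1],**s)
cv2.imwrite("pics/w7.png",cv2.resize(s["color"],None,fx=1.56,fy=1.56,interpolation=cv2.INTER_CUBIC))
go(547,-55,60,181.8)
E
```

```text
[547.2 -52.4 184.9]
sep [(np.int32(18572), 549.6, -53.3, 2.2, 244.0, 103.2)]
pos [546.8 -50.7 185.4] head -178.19 | shift now [ 0.44 -0.02 12.54] yaw -359.99 | shift after yaw [ 0.44 -0.02 12.54] F [-0.9 -0.1  0.2]
```

View pics/w7.png

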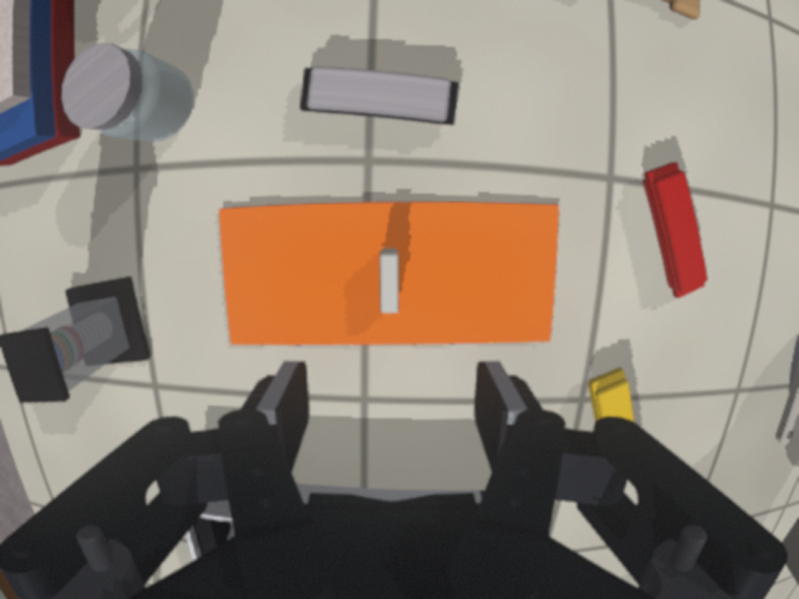

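The tab is at (390,280), well aligned between the fingers, and the harmonica is at (380,95).

{"name": "move_arm", "arguments": {
  "targets": [
    {"jaw":-0.3,"x":0.36,"y":-0.15,"z":0,"yaw":0},
    {"jaw":-0.3,"x":0,"y":0,"z":4.5,"yaw":0},
    {"jaw":-0.3,"x":0,"y":0,"z":4.5,"yaw":0},
    {"jaw":-0.3,"x":0,"y":0,"z":4.5,"yaw":0},
    {"jaw":-0.3,"x":0,"y":0,"z":2.5,"yaw":0},
    {"jaw":-0.3,"x":0,"y":0,"z":1,"yaw":0},
    {"jaw":-0.3,"x":0,"y":0,"z":0.5,"yaw":0},
    {"jaw":-0.3,"x":0,"y":0,"z":0,"yaw":0}
  ]
}}

```text
time_s: 33.5
eef_pos: [549.1, -54.4, 11.4]
eef_rot: [0.718, -0.696, 0.0, -0.0]
force: [0.6, -0.4, 0.6]
finger_gap: 55.5
gripper_force: 0.0
```

{"name": "move_arm", "arguments": {
  "targets": [
    {"jaw":1,"x":0,"y":0,"z":0,"yaw":0},
    {"jaw":1,"x":0,"y":0,"z":0,"yaw":0},
    {"jaw":1,"x":0,"y":0,"z":0,"yaw":0},
    {"jaw":1,"x":0,"y":0,"z":0,"yaw":0},
    {"jaw":1,"x":0,"y":0,"z":0,"yaw":0},
    {"jaw":1,"x":0,"y":0,"z":0,"yaw":0},
    {"jaw":1,"x":0,"y":0,"z":0,"yaw":0}
  ]
}}

```text
time_s: 34.2
eef_pos: [549.1, -54.8, 11.9]
eef_rot: [0.718, -0.696, 0.001, -0.0]
force: [-0.5, 0.2, 5.7]
finger_gap: 10.6
gripper_force: 59.5
```

{"name": "move_arm", "arguments": {
  "targets": [
    {"jaw":1,"x":0,"y":0,"z":-2,"yaw":0},
    {"jaw":1,"x":0,"y":0,"z":-4,"yaw":0},
    {"jaw":1,"x":0,"y":0,"z":-4,"yaw":0},
    {"jaw":1,"x":0,"y":0,"z":-2,"yaw":3.1},
    {"jaw":1,"x":-2.2,"y":-0.24,"z":0,"yaw":0},
    {"jaw":1,"x":-4.4,"y":-0.47,"z":0,"yaw":0},
    {"jaw":1,"x":-4.4,"y":-0.47,"z":0,"yaw":0},
    {"jaw":1,"x":-4.4,"y":-0.47,"z":0,"yaw":0},
    {"jaw":1,"x":-4.4,"y":-0.47,"z":0,"yaw":0},
    {"jaw":1,"x":-4.4,"y":-0.47,"z":0,"yaw":0},
    {"jaw":1,"x":-2.2,"y":-0.24,"z":0,"yaw":0},
    {"jaw":1,"x":0,"y":0,"z":0,"yaw":0},
    {"jaw":1,"x":0,"y":0,"z":0,"yaw":0},
    {"jaw":1,"x":0,"y":0,"z":0,"yaw":0}
  ]
}}

```text
time_s: 35.6
eef_pos: [582.6, 207.7, 130.8]
eef_rot: [-0.699, 0.715, -0.0, -0.0]
force: [-0.0, 0.2, -0.4]
finger_gap: 11.0
gripper_force: 58.7
```

```bash
python3 - <<'E'
from h import *
go(583.4,208,70,178.7)
s,p=look();print("sep at z~",p[0][2]-7,box("orange",p[0][2]-7))
cv2.imwrite("pics/w8.png",cv2.resize(s["color"],None,fx=1.56,fy=1.56,interpolation=cv2.INTER_CUBIC))
E
```

```text
pos [582.6 207.7 130.8] head 178.67 | shift now [-0.03 -0.08  6.08] yaw -0.03 | shift after yaw [-0.03 -0.08  6.08] F [-0.   0.2 -0.4]
sep at z~ 123.8477242399857 [(np.int32(46585), 583.7, 207.5, -1.3, 243.4, 105.7), (np.int32(587), 584.8, 254.1, -1.3, 22.9, 13.4)]
```

View pics/w8.png

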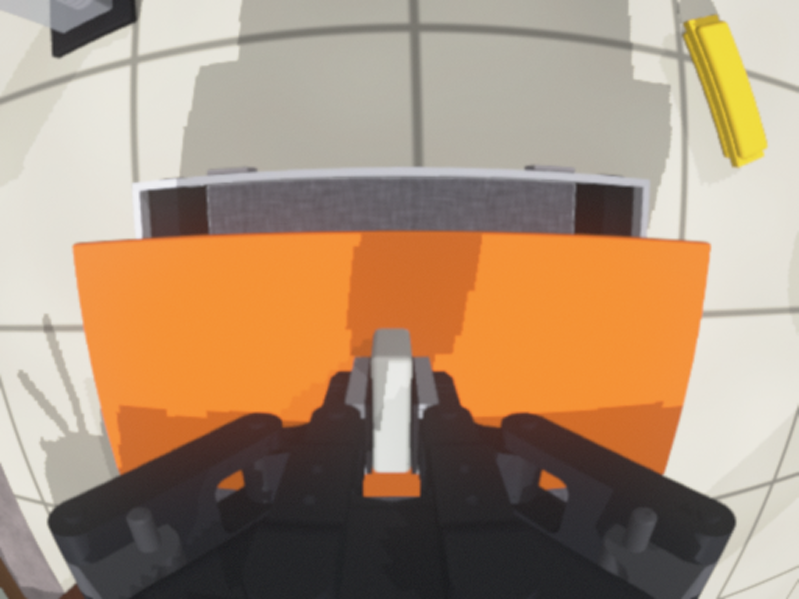

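The sheet hangs level over the case; the outer corners of the -y rim are at (135,183) and (649,180).

```bash
python3 - <<'E'
from h import *
s,p=look();f=1/1.56
for q in((135,184),(649,181),(142,190),(642,188)): print(onz(s,q[0]*f,q[1]*f,56,p).round(1))
E
```

```text
[712.8 133.3  56. ]
[450.1 137.9  56. ]
[708.7 136.9  56. ]
[454.3 141.8  56. ]
```

{"name": "move_arm", "arguments": {
  "targets": [
    {"jaw":1,"x":-0.1,"y":0,"z":2,"yaw":0},
    {"jaw":1,"x":0,"y":0,"z":2.5,"yaw":0},
    {"jaw":1,"x":0,"y":0,"z":1,"yaw":0},
    {"jaw":1,"x":0,"y":0,"z":0.8,"yaw":0},
    {"jaw":1,"x":0,"y":0,"z":0.4,"yaw":0},
    {"jaw":1,"x":0,"y":0,"z":0.2,"yaw":0},
    {"jaw":1,"x":0,"y":0,"z":0.2,"yaw":0},
    {"jaw":1,"x":0,"y":0,"z":0.1,"yaw":0},
    {"jaw":1,"x":0,"y":0,"z":0,"yaw":0}
  ]
}}

```text
time_s: 36.65
eef_pos: [582.9, 209.7, 59.0]
eef_rot: [-0.699, 0.715, -0.0, 0.0]
force: [0.2, -0.9, -1.8]
finger_gap: 11.1
gripper_force: 58.6
```

{"name": "move_arm", "arguments": {
  "targets": [
    {"jaw":1,"x":0,"y":0,"z":0.1,"yaw":0},
    {"jaw":1,"x":0,"y":0,"z":0.1,"yaw":0},
    {"jaw":1,"x":0,"y":0,"z":0,"yaw":0}
  ]
}}

```text
time_s: 36.95
eef_pos: [582.9, 209.8, 57.9]
eef_rot: [-0.699, 0.715, -0.0, 0.001]
force: [-2.5, -0.4, 6.9]
finger_gap: 11.0
gripper_force: 59.8
```

{"name": "move_arm", "arguments": {
  "targets": [
    {"jaw":0,"x":0,"y":0,"z":0,"yaw":0},
    {"jaw":0,"x":0,"y":0,"z":0,"yaw":0},
    {"jaw":0,"x":0,"y":0,"z":0,"yaw":0},
    {"jaw":0,"x":0,"y":0,"z":-2,"yaw":0},
    {"jaw":0,"x":0,"y":0,"z":-4,"yaw":0},
    {"jaw":0,"x":0,"y":0,"z":-4,"yaw":0},
    {"jaw":0,"x":4.34,"y":0.18,"z":0,"yaw":0},
    {"jaw":-0.4,"x":4.34,"y":0.18,"z":0,"yaw":0},
    {"jaw":-0.4,"x":4.34,"y":0.18,"z":0,"yaw":0},
    {"jaw":-0.4,"x":4.34,"y":0.18,"z":0,"yaw":0},
    {"jaw":-0.4,"x":4.34,"y":0.18,"z":0,"yaw":0},
    {"jaw":-0.4,"x":4.34,"y":0.18,"z":0,"yaw":0},
    {"jaw":-0.4,"x":4.34,"y":0.18,"z":0,"yaw":0},
    {"jaw":-0.4,"x":4.34,"y":0.18,"z":0,"yaw":0},
    {"jaw":-0.4,"x":4.34,"y":0.18,"z":0,"yaw":0}
  ]
}}

```text
time_s: 38.45
eef_pos: [557.4, -182.2, 156.8]
eef_rot: [-0.699, 0.715, -0.0, 0.0]
force: [0.8, 0.4, 0.2]
finger_gap: 59.9
gripper_force: 0.0
```

{"name": "move_arm", "arguments": {
  "targets": [
    {"jaw":-0.4,"x":0,"y":0,"z":0,"yaw":8.5},
    {"jaw":-0.4,"x":0,"y":0,"z":0,"yaw":8.5},
    {"jaw":-0.4,"x":0,"y":0,"z":0,"yaw":8.5},
    {"jaw":-0.4,"x":0,"y":0,"z":0,"yaw":8.5},
    {"jaw":-0.4,"x":0,"y":0,"z":0,"yaw":8.5},
    {"jaw":-0.4,"x":0,"y":0,"z":0,"yaw":8.5},
    {"jaw":-0.4,"x":0,"y":0,"z":0,"yaw":8.5},
    {"jaw":-0.4,"x":0,"y":0,"z":0,"yaw":8.5},
    {"jaw":-0.4,"x":0,"y":0,"z":0,"yaw":8.5},
    {"jaw":-0.4,"x":0,"y":0,"z":0,"yaw":8.5},
    {"jaw":-0.4,"x":0,"y":0,"z":0,"yaw":8.2},
    {"jaw":-0.4,"x":0,"y":0,"z":0,"yaw":0},
    {"jaw":-0.4,"x":0,"y":0,"z":0,"yaw":0}
  ]
}}

```text
time_s: 39.75
eef_pos: [557.8, -180.5, 156.7]
eef_rot: [0.037, 0.999, 0.0, -0.0]
force: [0.0, 0.1, 0.5]
finger_gap: 59.7
gripper_force: 0.0
```

```bash
python3 - <<'E'
from h import *
from plant import snapshot
go(557.5,-180,60,85.5)
s,p=look();a=cv2.resize(s["color"],(512,384))
t=snapshot("top")["color"][110:230,60:180]
cv2.imwrite("pics/w9.png",np.hstack([a,cv2.resize(t,(288,384)),]))
E
```

```text
pos [ 557.8 -180.5  156.7] head 85.75 | shift now [0.03 0.04 9.67] yaw 0.25 | shift after yaw [0.03 0.04 9.67] F [0.  0.1 0.5]
```

View pics/w9.png

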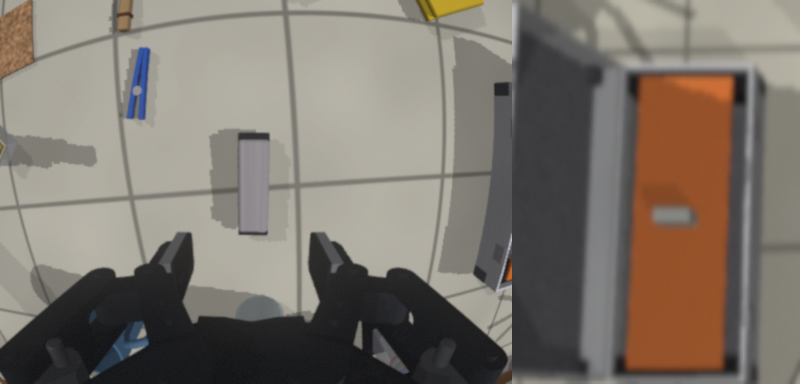

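The sheet lies flat inside the case with its tab up. The harmonica spans (238,134) to (269,234), parallel to the jaws.

```bash
python3 - <<'E'
from h import *
s,p=look()
for q in((238,134),(269,133),(268,234),(239,234),(253.5,184)): print(onz(s,*q,23,p).round(1))
E
```

```text
[ 508.2 -188.2   23. ]
[ 509.4 -159.8   23. ]
[ 608.5 -166.7   23. ]
[ 606.3 -195.6   23. ]
[ 556.4 -177.5   23. ]
```

{"name": "move_arm", "arguments": {
  "targets": [
    {"jaw":-0.4,"x":0,"y":0.3,"z":3,"yaw":0},
    {"jaw":-0.4,"x":0,"y":0,"z":4,"yaw":0},
    {"jaw":-0.4,"x":0,"y":0,"z":4,"yaw":0},
    {"jaw":-0.4,"x":0,"y":0,"z":3,"yaw":0},
    {"jaw":-0.4,"x":0,"y":0,"z":1.1,"yaw":0},
    {"jaw":-0.4,"x":0,"y":0,"z":0,"yaw":0},
    {"jaw":1,"x":0,"y":0,"z":0,"yaw":0},
    {"jaw":1,"x":0,"y":0,"z":0,"yaw":0},
    {"jaw":1,"x":0,"y":0,"z":0,"yaw":0},
    {"jaw":1,"x":0,"y":0,"z":0,"yaw":0},
    {"jaw":1,"x":0,"y":0,"z":0,"yaw":0},
    {"jaw":1,"x":0,"y":0,"z":0,"yaw":0}
  ]
}}

```text
time_s: 41.1
eef_pos: [559.1, -178.0, 7.8]
eef_rot: [0.039, 0.999, -0.001, 0.002]
force: [-0.5, -0.4, 6.3]
finger_gap: 28.6
gripper_force: 60.7
```

{"name": "move_arm", "arguments": {
  "targets": [
    {"jaw":1,"x":0,"y":0,"z":-2,"yaw":0},
    {"jaw":1,"x":0,"y":0,"z":-4,"yaw":0},
    {"jaw":1,"x":0,"y":0,"z":-4,"yaw":0},
    {"jaw":1,"x":0,"y":0,"z":-4,"yaw":-3.4},
    {"jaw":1,"x":0.54,"y":4.31,"z":0,"yaw":0},
    {"jaw":1,"x":0.54,"y":4.31,"z":0,"yaw":0},
    {"jaw":1,"x":0.54,"y":4.31,"z":0,"yaw":0},
    {"jaw":1,"x":0.54,"y":4.31,"z":0,"yaw":0},
    {"jaw":1,"x":0.54,"y":4.31,"z":0,"yaw":0},
    {"jaw":1,"x":0.54,"y":4.31,"z":0,"yaw":0},
    {"jaw":1,"x":0.54,"y":4.31,"z":0,"yaw":0},
    {"jaw":1,"x":0.54,"y":4.31,"z":0,"yaw":0},
    {"jaw":1,"x":0.54,"y":4.31,"z":0,"yaw":0},
    {"jaw":1,"x":0,"y":0,"z":0,"yaw":0},
    {"jaw":1,"x":0,"y":0,"z":0,"yaw":0},
    {"jaw":1,"x":0,"y":0,"z":0,"yaw":0}
  ]
}}

```text
time_s: 42.7
eef_pos: [516.9, 210.7, 146.3]
eef_rot: [0.01, 1.0, -0.0, 0.0]
force: [-0.1, -0.2, -1.4]
finger_gap: 28.5
gripper_force: 59.9
```

```bash
python3 - <<'E'
from h import *
go(518,211,63,88.9)
E
```

```text
pos [516.9 210.7 146.3] head 88.89 | shift now [-0.1   0.04  8.33] yaw -0.01 | shift after yaw [-0.1   0.04  8.33] F [-0.1 -0.2 -1.4]
```

Contact is expected near z = 58–59 (sheet top 51 plus the grip height of about 7.8).

{"name": "move_arm", "arguments": {
  "targets": [
    {"jaw":1,"x":0,"y":0,"z":2.5,"yaw":0},
    {"jaw":1,"x":0,"y":0,"z":3.5,"yaw":0},
    {"jaw":1,"x":0,"y":0,"z":1.5,"yaw":0},
    {"jaw":1,"x":0,"y":0,"z":0.6,"yaw":0},
    {"jaw":1,"x":0,"y":0,"z":0.3,"yaw":0},
    {"jaw":1,"x":0,"y":0,"z":0.1,"yaw":0},
    {"jaw":1,"x":0,"y":0,"z":0.1,"yaw":0},
    {"jaw":1,"x":0,"y":0,"z":0.1,"yaw":0},
    {"jaw":1,"x":0,"y":0,"z":0,"yaw":0},
    {"jaw":1,"x":0,"y":0,"z":0,"yaw":0}
  ]
}}

```text
time_s: 43.7
eef_pos: [516.9, 211.4, 59.1]
eef_rot: [0.009, 1.0, 0.0, 0.0]
force: [-0.0, -0.4, -1.5]
finger_gap: 28.6
gripper_force: 59.8
```

{"name": "move_arm", "arguments": {
  "targets": [
    {"jaw":1,"x":0,"y":0,"z":0.1,"yaw":0},
    {"jaw":1,"x":0,"y":0,"z":0,"yaw":0}
  ]
}}

```text
time_s: 43.9
eef_pos: [516.9, 211.4, 58.8]
eef_rot: [0.009, 1.0, 0.0, 0.001]
force: [-2.9, -2.2, 8.5]
finger_gap: 28.8
gripper_force: 61.0
```

{"name": "move_arm", "arguments": {
  "targets": [
    {"jaw":1,"x":0,"y":0,"z":0.05,"yaw":0},
    {"jaw":1,"x":0,"y":0,"z":0,"yaw":0}
  ]
}}

```text
time_s: 44.1
eef_pos: [516.9, 211.4, 58.8]
eef_rot: [0.009, 1.0, 0.0, 0.001]
force: [-5.4, -1.3, 13.3]
finger_gap: 28.6
gripper_force: 61.8
```

{"name": "move_arm", "arguments": {
  "targets": [
    {"jaw":-0.2,"x":0,"y":0,"z":0,"yaw":0},
    {"jaw":-0.2,"x":0,"y":0,"z":0,"yaw":0},
    {"jaw":-0.2,"x":0,"y":0,"z":0,"yaw":0},
    {"jaw":-0.2,"x":0,"y":0,"z":-2,"yaw":0},
    {"jaw":-0.2,"x":0,"y":0,"z":-4,"yaw":0},
    {"jaw":1,"x":0,"y":0,"z":-5,"yaw":0},
    {"jaw":1,"x":0,"y":0,"z":-5,"yaw":0},
    {"jaw":1,"x":0,"y":0,"z":-5,"yaw":0},
    {"jaw":1,"x":0,"y":0,"z":-5,"yaw":0}
  ]
}}

```text
time_s: 45.0
eef_pos: [516.4, 211.2, 319.4]
eef_rot: [0.01, 1.0, 0.0, 0.0]
force: [1.5, -0.1, 0.2]
finger_gap: 0.2
gripper_force: 0.0
```

```bash
python3 - <<'E'
from h import *
T=dict(np.load("pics/top0.npz"));S=dict(np.load("pics/scene0.npz"))
c=np.array([583,208.7,0]);a=np.radians(-1.1);ex=np.array([np.cos(a),np.sin(a),0]);ey=np.array([-np.sin(a),np.cos(a),0]);ez=np.array([0,0,1.])
for th in np.arange(1.7,2.05,.05):
    h=c+74*ey+56*ez; u=-ey*np.cos(th)+ez*np.sin(th); n=ez*np.cos(th)+ey*np.sin(th)
    L=h+148*u+35*n; r=h+148*u
    k=lambda P:((np.array(proj(T,P))-[35,100])*4.2).round(0)
    print(round(th,2),"front",L.round(0),k(L),"rim",k(r),k(r+133*ex),"scene",(np.array(proj(S,L+133*ex))*1.5625).round(0),(np.array(proj(S,L-133*ex))*1.5625).round(0))
go(583,500,240,90)
E
```

```text
1.7 front [585. 336. 198.] [ 64. 279.] rim [124. 278.] [144.  38.] scene [629. 322.] [606. 235.]
1.75 front [586. 343. 195.] [ 54. 281.] rim [112. 278.] [132.  39.] scene [633. 323.] [609. 237.]
1.8 front [586. 350. 192.] [ 45. 282.] rim [100. 279.] [120.  40.] scene [636. 325.] [612. 238.]
1.85 front [586. 357. 189.] [ 36. 283.] rim [ 88. 279.] [109.  41.] scene [639. 326.] [615. 239.]
1.9 front [586. 364. 185.] [ 28. 285.] rim [ 77. 280.] [98. 43.] scene [642. 328.] [618. 241.]
1.95 front [586. 370. 181.] [ 21. 286.] rim [ 67. 281.] [88. 44.] scene [645. 330.] [620. 243.]
2.0 front [586. 376. 176.] [ 15. 288.] rim [ 58. 282.] [79. 46.] scene [648. 331.] [623. 244.]
pos [516.4 211.2 319.4] head 88.91 | shift now [-6.11 29.    7.94] yaw -1.09 | shift after yaw [-6.66 28.88  7.94] F [ 1.5 -0.1  0.2]
```

{"name": "move_arm", "arguments": {
  "targets": [
    {"jaw":1,"x":0,"y":0,"z":0,"yaw":-8.3},
    {"jaw":1,"x":0,"y":0,"z":0,"yaw":-8.3},
    {"jaw":1,"x":0,"y":0,"z":0,"yaw":-8.3},
    {"jaw":1,"x":0,"y":0,"z":0,"yaw":-8.3},
    {"jaw":1,"x":0,"y":0,"z":0,"yaw":-8.3},
    {"jaw":1,"x":0,"y":0,"z":0,"yaw":-8.3},
    {"jaw":1,"x":0,"y":0,"z":0,"yaw":-8.3},
    {"jaw":1,"x":0,"y":0,"z":0,"yaw":-8.3},
    {"jaw":1,"x":0,"y":0,"z":0,"yaw":-8.3},
    {"jaw":1,"x":0,"y":0,"z":0,"yaw":-8.3},
    {"jaw":1,"x":0,"y":0,"z":0,"yaw":-8.1},
    {"jaw":1,"x":-4.1,"y":-1.4,"z":0,"yaw":0},
    {"jaw":1,"x":-4.1,"y":-1.4,"z":0,"yaw":0},
    {"jaw":1,"x":-4.1,"y":-1.4,"z":0,"yaw":0},
    {"jaw":1,"x":-4.1,"y":-1.4,"z":0,"yaw":0},
    {"jaw":1,"x":-4.1,"y":-1.4,"z":0,"yaw":0},
    {"jaw":1,"x":0,"y":0,"z":0,"yaw":0},
    {"jaw":1,"x":0,"y":0,"z":0,"yaw":0}
  ]
}}

```text
time_s: 46.8
eef_pos: [587.0, 417.3, 315.2]
eef_rot: [0.708, -0.707, -0.0, 0.001]
force: [-0.6, 0.6, 0.3]
finger_gap: -0.1
gripper_force: 0.0
```

```bash
python3 - <<'E'
from h import *
from plant import snapshot
go(586,415,176,180)
s=snapshot("scene")["color"][130:270,270:430];t=snapshot("top")["color"][100:240,30:190]
cv2.imwrite("pics/v10.png",np.hstack([cv2.resize(s,(400,350),interpolation=cv2.INTER_CUBIC),cv2.resize(t,(400,350),interpolation=cv2.INTER_CUBIC)]))
E
```

```text
pos [587.  417.3 315.2] head -179.91 | shift now [ 0.21  0.07 13.92] yaw -359.91 | shift after yaw [ 0.21  0.07 13.92] F [-0.6  0.6  0.3]
```

View pics/v10.png

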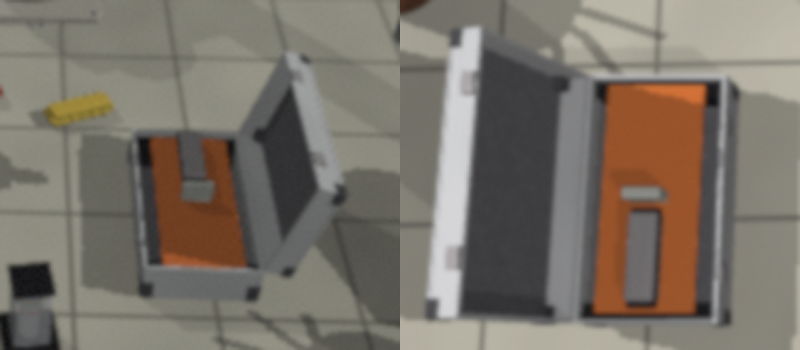

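The sheet lies on the ledges and the harmonica flat beside the tab at (643,257); the lid is open. Now I come down outside the lid.

{"name": "move_arm", "arguments": {
  "targets": [
    {"jaw":1,"x":0,"y":0,"z":3,"yaw":0},
    {"jaw":1,"x":0,"y":0,"z":4,"yaw":0},
    {"jaw":1,"x":0,"y":0,"z":4,"yaw":0},
    {"jaw":1,"x":0,"y":0,"z":3,"yaw":0},
    {"jaw":1,"x":1.5,"y":0,"z":0,"yaw":0},
    {"jaw":1,"x":1.5,"y":0,"z":0,"yaw":0},
    {"jaw":1,"x":1.0,"y":0,"z":0,"yaw":0},
    {"jaw":1,"x":1.0,"y":0,"z":0,"yaw":0},
    {"jaw":1,"x":0.5,"y":0,"z":0,"yaw":0},
    {"jaw":1,"x":0,"y":0,"z":0,"yaw":0}
  ]
}}

```text
time_s: 47.9
eef_pos: [587.7, 362.1, 180.7]
eef_rot: [0.707, -0.707, -0.0, -0.004]
force: [0.2, 6.7, 4.3]
finger_gap: 0.4
gripper_force: 3.3
```

{"name": "move_arm", "arguments": {
  "targets": [
    {"jaw":1,"x":1.0,"y":0,"z":-0.35,"yaw":0},
    {"jaw":1,"x":1.0,"y":0,"z":-0.35,"yaw":0},
    {"jaw":1,"x":1.0,"y":0,"z":-0.35,"yaw":0},
    {"jaw":1,"x":0.9,"y":0,"z":-0.16,"yaw":0},
    {"jaw":1,"x":0.9,"y":0,"z":-0.16,"yaw":0},
    {"jaw":1,"x":0.9,"y":0,"z":-0.16,"yaw":0},
    {"jaw":1,"x":0,"y":0,"z":0,"yaw":0}
  ]
}}

```text
time_s: 48.6
eef_pos: [587.2, 304.1, 194.9]
eef_rot: [-0.707, 0.707, -0.0, 0.002]
force: [-0.7, 3.1, 2.9]
finger_gap: -0.1
gripper_force: 1.5
```

{"name": "move_arm", "arguments": {
  "targets": [
    {"jaw":1,"x":0.9,"y":0,"z":0.17,"yaw":0},
    {"jaw":1,"x":0.9,"y":0,"z":0.17,"yaw":0},
    {"jaw":1,"x":0.9,"y":0,"z":0.17,"yaw":0},
    {"jaw":1,"x":0.87,"y":0,"z":0.2,"yaw":0},
    {"jaw":1,"x":0.87,"y":0,"z":0.2,"yaw":0},
    {"jaw":1,"x":0.87,"y":0,"z":0.2,"yaw":0},
    {"jaw":1,"x":0.82,"y":0,"z":0.37,"yaw":0},
    {"jaw":1,"x":0.82,"y":0,"z":0.37,"yaw":0},
    {"jaw":1,"x":0.82,"y":0,"z":0.37,"yaw":0},
    {"jaw":1,"x":0,"y":0,"z":0,"yaw":0}
  ]
}}

```text
time_s: 49.6
eef_pos: [587.1, 225.8, 171.3]
eef_rot: [-0.707, 0.707, -0.001, 0.001]
force: [0.2, 0.2, 0.9]
finger_gap: 0.2
gripper_force: 0.0
```

{"name": "move_arm", "arguments": {
  "targets": [
    {"jaw":1,"x":0.7,"y":0,"z":0.46,"yaw":0},
    {"jaw":1,"x":0.7,"y":0,"z":0.46,"yaw":0},
    {"jaw":1,"x":0.7,"y":0,"z":0.46,"yaw":0},
    {"jaw":1,"x":0.6,"y":0,"z":0.66,"yaw":0},
    {"jaw":1,"x":0.6,"y":0,"z":0.66,"yaw":0},
    {"jaw":1,"x":0.6,"y":0,"z":0.66,"yaw":0},
    {"jaw":1,"x":0.46,"y":0,"z":0.77,"yaw":0},
    {"jaw":1,"x":0.46,"y":0,"z":0.77,"yaw":0},
    {"jaw":1,"x":0.46,"y":0,"z":0.77,"yaw":0},
    {"jaw":1,"x":0,"y":0,"z":0,"yaw":0}
  ]
}}

```text
time_s: 50.6
eef_pos: [586.8, 172.8, 113.1]
eef_rot: [-0.707, 0.707, -0.0, -0.001]
force: [-0.1, 0.3, 0.7]
finger_gap: 0.1
gripper_force: 0.0
```

{"name": "move_arm", "arguments": {
  "targets": [
    {"jaw":1,"x":0.3,"y":0,"z":0.4,"yaw":0},
    {"jaw":1,"x":0.3,"y":0,"z":0.4,"yaw":0},
    {"jaw":1,"x":0.3,"y":0,"z":0.4,"yaw":0},
    {"jaw":1,"x":0.2,"y":0,"z":0.4,"yaw":0},
    {"jaw":1,"x":0.2,"y":0,"z":0.4,"yaw":0},
    {"jaw":1,"x":0,"y":0,"z":0.2,"yaw":0},
    {"jaw":1,"x":0,"y":0,"z":0,"yaw":0}
  ]
}}

```text
time_s: 51.3
eef_pos: [587.0, 160.3, 92.0]
eef_rot: [-0.707, 0.707, -0.001, -0.0]
force: [-1.3, 0.6, 8.3]
finger_gap: 0.1
gripper_force: 4.0
```

{"name": "move_arm", "arguments": {
  "targets": [
    {"jaw":1,"x":0,"y":0,"z":0.15,"yaw":0},
    {"jaw":1,"x":0,"y":0,"z":0.15,"yaw":0},
    {"jaw":1,"x":0,"y":0,"z":0,"yaw":0},
    {"jaw":1,"x":0,"y":0,"z":0,"yaw":0}
  ]
}}

```text
time_s: 51.7
eef_pos: [587.1, 160.3, 91.8]
eef_rot: [-0.707, 0.707, -0.001, 0.001]
force: [-9.3, -1.3, 30.8]
finger_gap: 0.0
gripper_force: 15.4
```

The lid is stiffly seated at its shut height, so I retreat and check with code.

{"name": "move_arm", "arguments": {
  "targets": [
    {"jaw":1,"x":0,"y":0,"z":-1,"yaw":0},
    {"jaw":1,"x":0,"y":0,"z":-4,"yaw":0},
    {"jaw":1,"x":0,"y":0,"z":-5,"yaw":0},
    {"jaw":1,"x":0,"y":0,"z":-5,"yaw":0},
    {"jaw":1,"x":5,"y":0,"z":0,"yaw":0},
    {"jaw":1,"x":5,"y":0,"z":0,"yaw":0},
    {"jaw":1,"x":5,"y":0,"z":0,"yaw":0},
    {"jaw":1,"x":0,"y":0,"z":0,"yaw":0},
    {"jaw":1,"x":0,"y":0,"z":0,"yaw":0},
    {"jaw":1,"x":0,"y":0,"z":0,"yaw":0}
  ]
}}

```text
time_s: 52.7
eef_pos: [586.7, 11.1, 238.3]
eef_rot: [0.707, -0.707, -0.0, 0.0]
force: [-0.2, 0.7, 0.1]
finger_gap: 0.1
gripper_force: 0.0
```

```bash
python3 - <<'E'
from h import *
from plant import snapshot
s=snapshot("scene")["color"];t=snapshot("top")["color"]
cv2.imwrite("pics/v11.png",np.hstack([cv2.resize(s[110:270,230:430],(400,350),interpolation=cv2.INTER_CUBIC),cv2.resize(t,(400,350))]))
E
```

```text
(no output)
```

View pics/v11.png

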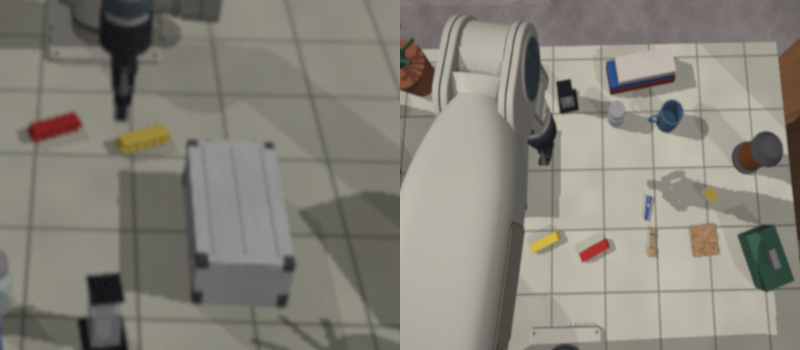

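The case is shut and flat (lid top around (235,205) in the scene view), and the other things are where they were.

```bash
python3 -c "
from plant import ctrl
print(ctrl.sign_off())"
```

```text
the job is handed in; nothing more can be done
None
```

I packed and shut the case and handed the job in at about 53 s: three boxes with lids seated, the separator on the ledges with its tab up, the black harmonica flat on it, and nothing else visibly moved.

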